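# Snap the lids on sample jars in the capping press

### The job

Stand all the amber sample jars in the cells of the loading tray, slide the tray between the flared guides of the capping press until it is fully home against the back stop, and push the black knob right down so that every green lid snaps fully on. Then draw the tray out, stand the capped jars upright on the narrow steel ledge, between its lips, and slide the empty tray fully home into the press again, with the knob left up. Leave the flask, the beaker and the white bottle where they stand.

Things in the scene. Friction and masses are not known exactly. Their poses are not given: they have to be found in the camera images.
- press: bench capping press, fixed. Origin on the bench under its plunger; tray goes in along +x, mouth at -x, z up. The tray is home when its origin and axes meet those of the press. 18 mm posts at y = +-58 mm carry a cross-beam (40 mm along x, 150 mm along y) at heights 102 to 134 mm; under it hangs the press plate, 160 (x) x 48 x 10 mm, underside 66 mm above the bench when up
- press_mouth (a point): middle of the guides' mouth, on the bench at x = -152 mm of the press. Two guide rails 20 mm high stand 112 mm apart here and converge to 57 mm (inner faces at y = +-28.5 mm) at x = -75 mm of the press, then run parallel up to the back stop
- press_stop (a point): middle of the back stop's face, on the bench at x = +78 mm of the press; stop 20 mm high
- plunger (a joint): travel of the press's plunger and plate, m: 0 up (a return spring lifts it with about 5 N), 0.0165 at the bottom stop. The plate meets proud lids of jars in the tray at about 0.009 and has snapped them on fully at 0.015; each lid adds about 4 N
- knob_top (a point): top centre of the plunger's round black palm knob, 48 mm across, 200 mm above the bench when up; push it straight down
- tray: loose aluminium loading tray, 0.45 kg, that slides on the bench; origin on its underside, in the middle of its 156 (x) x 54 mm (y) pan; +x is the nose that goes into the press first. Floor 3 mm thick, rim and dividers 9 mm high and 3 mm thick; three square cells of 48 mm with centres at x = -51, 0 and +51 mm, y = 0
- tray_grip (a point): middle of the top of the tray's blue upright grip, behind the pan at x = -103 mm, y = 0, z = 62 mm of the tray. The grip is 40 mm along the tray's x (x = -123 to -83 mm) and 12 mm thick along its y, and stands on a 6 mm tab that reaches x = -129 mm
- ledge: narrow stainless riser, fixed; origin on the bench under its middle, z up. Its top, 70 mm above the bench, is 250 mm long along y and 50 mm deep along x between two lips that stand 5 mm above it (2 mm thick)
- flask: amber volumetric flask with black stopper, 58 mm across, 136 mm tall, loose; origin at centre of its foot. Not part of the job
- beaker: small glass beaker, 60 mm across, 70 mm tall, loose; origin at centre of its foot. Not part of the job
- reagent: white plastic bottle with blue cap, 52 mm across, 110 mm tall, loose; origin at centre of its foot. Not part of the job
- jar1: squat amber sample jar with green lid, about 0.1 kg, loose; origin at centre of its foot, z up its axis. Body 42 mm across and 36 mm high, lid 40 mm across and 12 mm high; top of the lid at 54 mm when proud (white neck showing), 48 mm when snapped on. May be absent
- lid1 (a joint): how far the lid of jar1 has been pressed down, m: 0 proud, 0.006 fully on; it stays where it is pushed. Absent with its jar
- jar2: squat amber sample jar with green lid, about 0.1 kg, loose; origin at centre of its foot, z up its axis. Body 42 mm across and 36 mm high, lid 40 mm across and 12 mm high; top of the lid at 54 mm when proud (white neck showing), 48 mm when snapped on. May be absent
- lid2 (a joint): how far the lid of jar2 has been pressed down, m: 0 proud, 0.006 fully on; it stays where it is pushed. Absent with its jar
- jar3: squat amber sample jar with green lid, about 0.1 kg, loose; origin at centre of its foot, z up its axis. Body 42 mm across and 36 mm high, lid 40 mm across and 12 mm high; top of the lid at 54 mm when proud (white neck showing), 48 mm when snapped on. May be absent
- lid3 (a joint): how far the lid of jar3 has been pressed down, m: 0 proud, 0.006 fully on; it stays where it is pushed. Absent with its jar
There are look-alikes about, which are no part of the job. What is shaped like the tray but red is not meant.

How it is judged:
By the outcome, as a careful person would: the job done as asked, in the order asked, and still so for the second after the job is handed in, with the robot touching nothing.
Of jar1, jar2, jar3 only 2 to 3 are there at a start; the rules pass over those that are not, and their reading is None.
At some moment in a run one of tray, jar1, jar2, jar3 may be knocked a few centimetres aside while the robot is not near it.
It also fails if it takes over 210 s, if anything falls off the work surface, if the arm or the gripper's body presses on something with over 40 N, if the wrist force passes 120 N, or if a joint passes its speed limit or range.

### The arm

A 6-joint arm with a two-finger parallel gripper is mounted at the origin on the work surface. World frame = base frame: x ahead of the robot, y to its left, z up, the work surface at z = 0. Lengths are in m, angles in rad, forces in N, time in s.
With the tool pointing down it reaches from about 0.275 to 0.975 m from the base axis. Payload 8.4 kg.
Tool frame: the origin (TCP) lies midway between the tips of the shut fingers; the grasp point (between the pads) lies r.hold_point_z behind it (r.hold_point_z is the distance from the TCP to the grasp point, in m); z points along the fingers, y is the line along which they close (so a half turn about z gives the same grasp; the last joint's range is limited). The gripper opens to 92 mm and grips with 3 to 60 N. Pads are 20 mm wide; open, the fingers measure 128 mm over their backs; the gripper's body (75 mm by 189 mm) begins 69 mm behind the grasp point.
Start: joints at [1.12, 0.353, 1.633, -0, 1.155, -0.002], TCP at [0.271, 0.563, 0.215] pointing down, gripper open.
Joint ranges: [-2.63, 2.63], [-0.92, 2.1], [0.06, 2.66], [-1.3, 4.44], [0, 2.69], [-3.02, 3.02]. Speed limits (rad/s): [2.22, 2.22, 2.79, 3.14, 3.14, 3.14].

### API

Orientations are given as a 3x3 rotation matrix whose columns are the frame's x, y, z axes.
In Python, from rig import sensors, capture, calibration, workorder, r gives the robot as it stands.
- The arm moves only by the shell command python3 -m pendant 'ROWS' [FORCE]. ROWS is JSON, a list of rows, each a list of 7 numbers: the opening, from 0 (shut) to 1 (fully open), then the shift along the tool's x, y, z as a fraction of full scale, then the turn, a rotation vector about the tool's x, y, z as a fraction of full scale. In form: [[grip, x, y, z, rx, ry, rz], ...]. A call has 1 to 12 rows; each row shifts and turns the commanded pose from where the row before left it, along the tool's axes as they then stand; what a row does not reach is not made up. Full scale, the value 1, is 30 mm for a shift and 45 degrees for a turn. A row lasts 1/10 s, in which the tool goes at most 50 mm and 8.59 degrees, less where a joint would pass 70% of its speed; a pose out of reach is approached as far as the arm can. A call with a number of a shift or a turn outside -1 to 1 is refused whole. A call with a gripper value outside its range is refused whole. The fingers move at their own pace and stop on an object; FORCE is the grip in N (left out, the last holds). Time passes only in rows, so rows that do not move let the fingers close. It gives the time, the measured TCP pose, the force, the opening and the grip force at its end, in the units of the state.
- sensors.get_state(): the state, without advancing time (a new reading comes with each control period).
- capture(name): name is "side" or "top" or "wrist"; returns (picture, depth): 384x512x3 uint8, red, green, blue; 384x512 float32, m along the optical axis (not along the pixel's ray), 0 where there is no reading.
- calibration(name): a dict with "vertical_fov" (degrees; the focal length in pixels is half the picture's height over the tangent of half this angle, whatever the lens; pixels are square), "cx", "cy" (the principal point, pixels), "origin" and "orientation" of the camera in the world. Camera axes: x right, y down, z forward; pixel columns grow to the right and rows downward; lengths in m; the calibration is good to about 2 mm. A picture is of the moment at which its call begins: read the wrist's pose just before it. calibration takes no time and is no camera call; for the wrist camera it gives the pose at the moment of the call.
- workorder.job_done(): hands the job in; it is judged then, once.
The state is a dict: "clock": time; "joint_positions": joint angles; "dq": joint speeds; "joint_torque": joint torques, N m; "eef_pos": TCP position; "orientation": TCP orientation; "contact_force": force on the tool from outside, world axes, zero at the start; "moment": the same for the moment, N m; "opening": finger opening in m; "finger_force": force on a finger pad.
Only numpy, scipy, OpenCV 4.12 (cv2) and the standard library are available. Lean on these libraries where they do the work, as an engineer would, in place of code of your own. Each camera call takes 0.05 s, during which the arm holds its last target. There are 200 camera calls.

## Working session

There is one attempt and no reset: what is moved stays moved. The work goes in short steps, Python scripts to look and compute and a shell command to move; the robot and the scene stay as the last step left them, time stands still between calls to the robot, and variables do not carry over. Pictures are saved under pics/ and viewed, at most 14 in all, crops included, and the job is handed in when it is done.

```bash
ls; mkdir -p pics; cat > h.py <<'E'
import numpy as np, cv2
from rig import sensors, capture, calibration, r
def cam(n):
    c=calibration(n); f=192/np.tan(np.radians(c["vertical_fov"])/2)
    return f,c["cx"],c["cy"],np.array(c["origin"]),np.array(c["orientation"])
def shot(n,fn=None):
    C=cam(n); im,d=capture(n)
    if fn: cv2.imwrite("pics/"+fn,im[:,:,::-1])
    np.savez("last_"+n,im=im,d=d,**dict(zip("f cx cy o R".split(),C)))
    return im,d,C
def load(n):
    z=np.load("last_"+n+".npz"); return z["im"],z["d"],(z["f"],z["cx"],z["cy"],z["o"],z["R"])
def cloud(d,C):
    f,cx,cy,o,R=C; v,u=np.mgrid[:384,:512]
    P=np.stack([(u-cx)/f*d,(v-cy)/f*d,d],-1)@R.T+o
    P[d==0]=np.nan; return P
def onz(C,u,v,z):
    f,cx,cy,o,R=C; k=R@np.array([(u-cx)/f,(v-cy)/f,1]); return o+k*(z-o[2])/k[2]
def proj(C,p):
    f,cx,cy,o,R=C; q=R.T@(np.array(p)-o); return q[:2]/q[2]*f+[cx,cy]
def st():
    s=sensors.get_state(); print(s["clock"],np.round(s["eef_pos"],4),np.round(s["orientation"],3).tolist(),s["opening"],np.round(s["contact_force"],1),s["finger_force"])
E
python3 - <<'E'
from h import *
print(r.hold_point_z); st()
for n in("top","side"):
    im,d,C=shot(n,n+"0.png"); print(n,C)
    cv2.imwrite("pics/%s0b.png"%n,cv2.resize(im[:,:,::-1],(800,600),interpolation=cv2.INTER_CUBIC))
E
```

```text
pics
0.0187
0.0 [0.271  0.5626 0.2139] [[-0.901, 0.434, -0.001], [0.434, 0.901, -0.001], [-0.0, -0.001, -1.0]] 0.09168601396669447 [-0.3 -0.  -0.4] 0.0
top (np.float64(457.5334177074631), 261.4583229690915, 188.46880140017697, array([ 0.33951346, -0.03633459,  1.5802204 ]), array([[-0.02229441, -0.99473058,  0.10007011],
       [-0.99960239,  0.02045074, -0.01941214],
       [ 0.01726334, -0.1004631 , -0.994791  ]]))
side (np.float64(445.3267079986171), 255.85772542986854, 191.3908881172394, array([0.18077203, 1.15196181, 0.90290996]), array([[-0.97008009, -0.10657261,  0.21814423],
       [-0.24172581,  0.50781033, -0.82685991],
       [-0.02265527, -0.85485142, -0.51837804]]))
```

View pics/top0b.png

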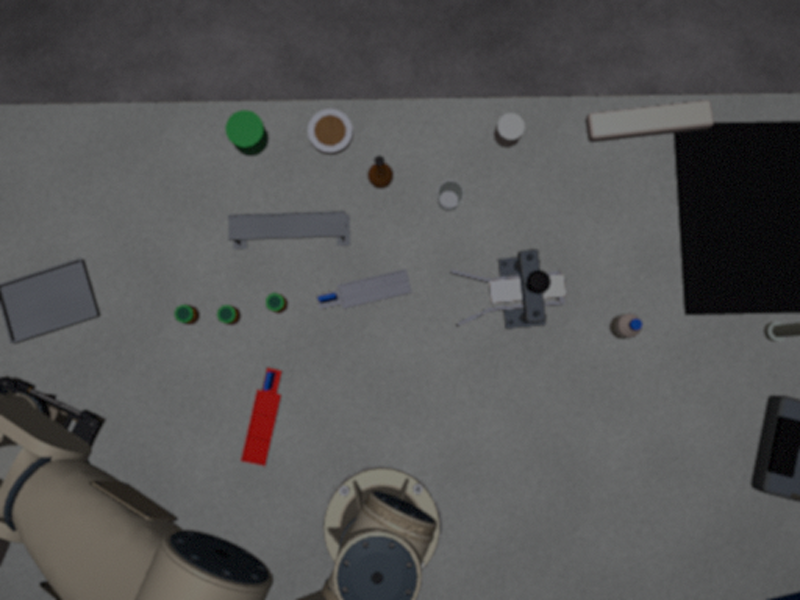

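View pics/side0b.png

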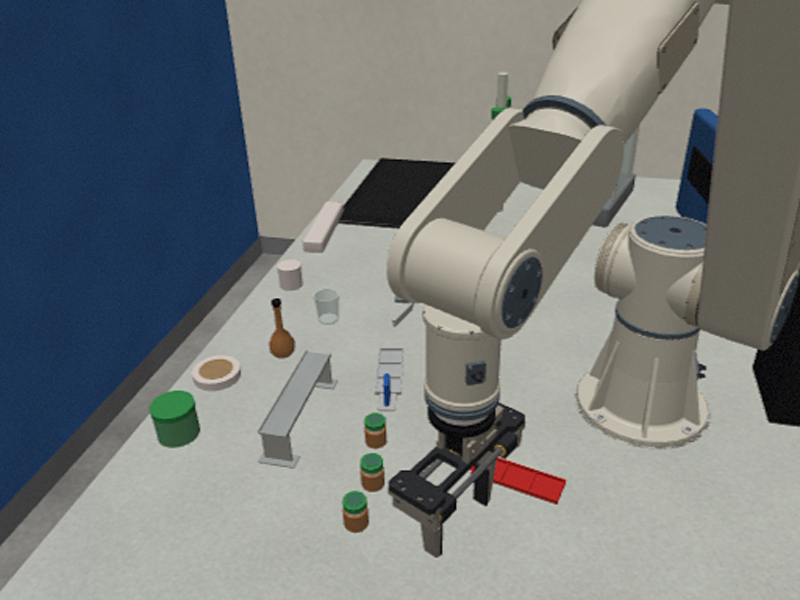

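The top view (800x600) shows three jars at (186,314), (228,314) and (276,302). The tray is at (370,290) with its blue grip at (328,298), the press knob is at (538,282), and the ledge is at (290,226). The side view shows the jars at (375,430), (372,472) and (355,512), all upright with white necks showing.

Things that could be confused, in top-view pixels:
- **Jars:** the big green jar (245,130) and the round dish (330,130).
- **Tray:** the red tray (262,420) and the grey plate (48,300).
- **Beaker and bottle:** the white cup (510,127) against the beaker (449,195); the reagent bottle is at (628,325).

I choose the three small green-lidded jars and the aluminium tray with the blue grip.

```bash
python3 - <<'E'
from h import *
im,d,C=load("top"); P=cloud(d,C)
ims,ds,Cs=load("side"); Ps=cloud(ds,Cs)
k=.64
def near(P,u,v,w=1): return np.round(np.nanmedian(P[int(v)-w:int(v)+w+1,int(u)-w:int(u)+w+1].reshape(-1,3),0),4)
for n,u,v in [("j",186,314),("j",228,314),("j",276,302),("grip",328,298),("tray",370,290),("trayfar",405,283),("knob",538,282),("ledgeL",235,226),("ledgeR",343,224),("beam",528,310),("reag",635,325),("beaker",449,195),("flask",380,162),("plateL",500,290),("redtray",262,430)]:
    print(n,near(P,u*k,v*k))
for n,u,v in [("j",375,419),("j",372,461),("j",355,499),("grip",387,390)]: print("side",n,near(Ps,u*k,v*k))
# wrist cam in tool frame
s=sensors.get_state(); R=np.array(s["orientation"]); f,cx,cy,o,Rc=cam("wrist")
print("wrist",f,cx,cy,R.T@(o-s["eef_pos"]),np.round(R.T@Rc,3).tolist())
# lids: green mask both
for nm,I,Q in(("top",im,P),("side",ims,Ps)):
    h=cv2.cvtColor(I,cv2.COLOR_RGB2HSV); m=cv2.inRange(h,(40,80,30),(85,255,255))
    n,l,s_,c=cv2.connectedComponentsWithStats(m)
    for i in range(1,n):
        if s_[i,4]>25:
            q=Q[l==i]; q=q[~np.isnan(q[:,0])]; zt=np.percentile(q[:,2],90); t=q[q[:,2]>zt-.006]
            print(nm,c[i].round(1),s_[i,4],zt.round(4),((t.min(0)+t.max(0))/2).round(4))
E
```

```text
j [0.4642 0.4078 0.0559]
j [0.4622 0.3224 0.0545]
j [0.4835 0.2194 0.0557]
grip [0.4905 0.1087 0.0618]
tray [0.5117 0.0208 0.0034]
trayfar [ 0.5243 -0.0592  0.0034]
knob [ 0.4991 -0.3163  0.1997]
ledgeL [0.6485 0.3026 0.0704]
ledgeR [0.6476 0.0726 0.0739]
beam [ 0.4501 -0.3038  0.1321]
reag [ 0.4144 -0.5307  0.1102]
beaker [ 0.724  -0.162   0.0037]
flask [ 0.7641 -0.0111  0.1363]
plateL [ 0.4984 -0.26    0.0751]
redtray [0.2103 0.2602 0.0037]
side j [0.4801 0.2178 0.0537]
side j [0.4558 0.3242 0.0538]
side j [0.459  0.4118 0.0532]
side grip [0.4836 0.1276 0.0491]
wrist 278.2058923500321 254.82379536835313 184.38813798765824 [ 0.0697514  -0.00148226 -0.16973269] [[-0.001, -0.969, -0.245], [1.0, -0.001, 0.0], [-0.0, -0.245, 0.969]]
top [156.5  83. ] 487 0.0779 [0.8596 0.2813 0.0772]
top [175.6 193.1] 107 0.0593 [0.4836 0.2206 0.059 ]
top [117.5 200.5] 111 0.0593 [0.4625 0.4131 0.0597]
top [144.7 200.7] 108 0.0586 [0.4607 0.3236 0.0585]
side [317.3  71. ] 32 0.3368 [ 0.3999 -0.8105  0.3346]
side [111.6 267.3] 882 0.0724 [0.8563 0.2789 0.0712]
side [239.5 269.5] 124 0.0562 [0.4817 0.2191 0.0543]
side [237.5 296.1] 154 0.0558 [0.4576 0.3252 0.0537]
side [226.6 321.1] 178 0.0561 [0.4602 0.413  0.0541]
```

```bash
python3 -m pendant '[[1,-0.96,-0.65,-0.28,0,0,0],[1,-0.96,-0.65,-0.28,0,0,0],[1,-0.96,-0.65,-0.28,0,0,0],[1,-0.96,-0.65,-0.28,0,0,0],[1,-0.96,-0.65,-0.28,0,0,0],[1,-0.96,-0.65,-0.28,0,0,0],[1,-0.96,-0.65,-0.28,0,0,0],[1,-0.96,-0.65,-0.28,0,0,0],[1,-0.96,-0.65,-0.28,0,0,0],[1,-0.96,-0.65,-0.28,0,0,0],[1,-0.96,-0.65,-0.28,0,0,0],[1,-0.96,-0.65,-0.28,0,0,0]]'
python3 -m pendant '[[1,0,0,0,0,0,0.188],[1,0,0,0,0,0,0.188],[1,0,0,0,0,0,0.188],[1,0,0,0,0,0,0.188],[1,0,0,0,0,0,0.188],[1,0,0,0,0,0,0.188],[1,0,0,0,0,0,0.05],[1,0,0,0,0,0,0]]'
python3 - <<'E'
from h import *
st()
im,d,C=shot("wrist"); st()
cv2.imwrite("pics/w1.png",cv2.resize(im[:,:,::-1],(800,600),interpolation=cv2.INTER_CUBIC))
E
```

```text
clock: 1.3
eef_pos: [0.4813, 0.2009, 0.3155]
orientation: [[-0.901, 0.434, -0.0], [0.434, 0.901, -0.0], [0.0, -0.0, -1.0]]
contact_force: [1.3, -0.1, -0.8]
opening: 0.0922
finger_force: 0.0
clock: 2.1
eef_pos: [0.4808, 0.2022, 0.3151]
orientation: [[-0.195, 0.981, -0.001], [0.981, 0.195, -0.0], [-0.0, -0.001, -1.0]]
contact_force: [0.1, 0.2, -0.4]
opening: 0.0917
finger_force: 0.0
2.1 [0.4808 0.2022 0.3151] [[-0.195, 0.981, -0.001], [0.981, 0.195, -0.0], [-0.0, -0.001, -1.0]] 0.09172775773945555 [ 0.1  0.2 -0.4] 0.0
2.15 [0.4809 0.2023 0.3151] [[-0.197, 0.98, -0.0], [0.98, 0.197, -0.0], [-0.0, -0.001, -1.0]] 0.09211484150940535 [ 0.3  0.1 -0.1] 0.0
```

View pics/w1.png

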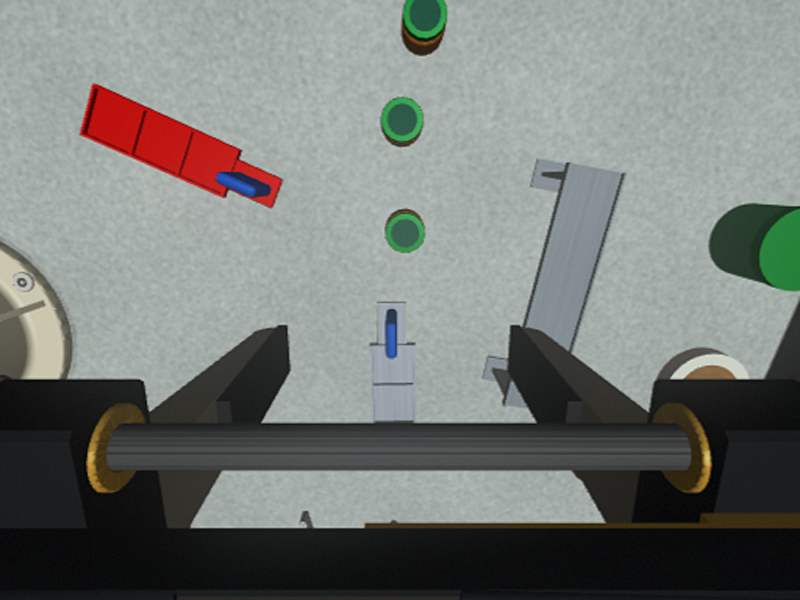

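The wrist view shows the jar lids at (405,231), (402,120) and (425,18), the grip at (391,333) and the ledge at the right. The gripper hides the nose of the tray, so I'll move past it.

```bash
python3 -m pendant '[[1,-1,0,0,0,0,0],[1,-1,0,0,0,0,0],[1,-1,0,0,0,0,0],[1,-1,0,0,0,0,0],[1,-1,0,0,0,0,0],[1,-1,0,0,0,0,0],[1,-1,0,0,0,0,0],[1,-1,0,0,0,0,0],[1,0,0,0,0,0,0],[1,0,0,0,0,0,0]]'
python3 - <<'E'
from h import *
im,d,C=shot("wrist"); np.savez("w2",**np.load("last_wrist.npz"))
cv2.imwrite("pics/w2.png",cv2.resize(im[:,:,::-1],(800,600),interpolation=cv2.INTER_CUBIC))
E
python3 -m pendant '[[1,-1,-0.3,0,0,0,0],[1,-1,-0.3,0,0,0,0],[1,-1,-0.3,0,0,0,0],[1,-1,-0.3,0,0,0,0],[1,-1,-0.3,0,0,0,0],[1,-1,-0.3,0,0,0,0],[1,-1,-0.3,0,0,0,0],[1,-1,-0.3,0,0,0,0],[1,-1,-0.3,0,0,0,0],[1,-1,-0.3,0,0,0,0],[1,-1,0,0,0,0,0],[1,-1,0,0,0,0,0]]'
python3 -m pendant '[[1,-1,0,0,0,0,0],[1,-1,0,0,0,0,0],[1,-1,0,0,0,0,0],[1,-1,0,0,0,0,0],[1,0,0,0,0,0,0],[1,0,0,0,0,0,0]]'
python3 - <<'E'
from h import *
im,d,C=shot("wrist"); np.savez("w3",**np.load("last_wrist.npz"))
cv2.imwrite("pics/w3.png",cv2.resize(im[:,:,::-1],(800,600),interpolation=cv2.INTER_CUBIC))
E
```

```text
clock: 3.15
eef_pos: [0.5278, -0.0333, 0.3151]
orientation: [[-0.195, 0.981, -0.001], [0.981, 0.195, 0.0], [0.0, -0.0, -1.0]]
contact_force: [-0.2, -0.8, -0.5]
opening: 0.0921
finger_force: 0.0
clock: 4.4
eef_pos: [0.5107, -0.4036, 0.3155]
orientation: [[-0.197, 0.98, 0.0], [0.98, 0.197, 0.0], [0.0, 0.0, -1.0]]
contact_force: [0.5, -0.2, 1.2]
opening: 0.0919
finger_force: 0.0
clock: 5.0
eef_pos: [0.5341, -0.5203, 0.3146]
orientation: [[-0.196, 0.981, -0.001], [0.981, 0.196, 0.001], [0.001, -0.0, -1.0]]
contact_force: [-0.1, 0.7, -0.8]
opening: 0.092
finger_force: 0.0
```

View pics/w2.png

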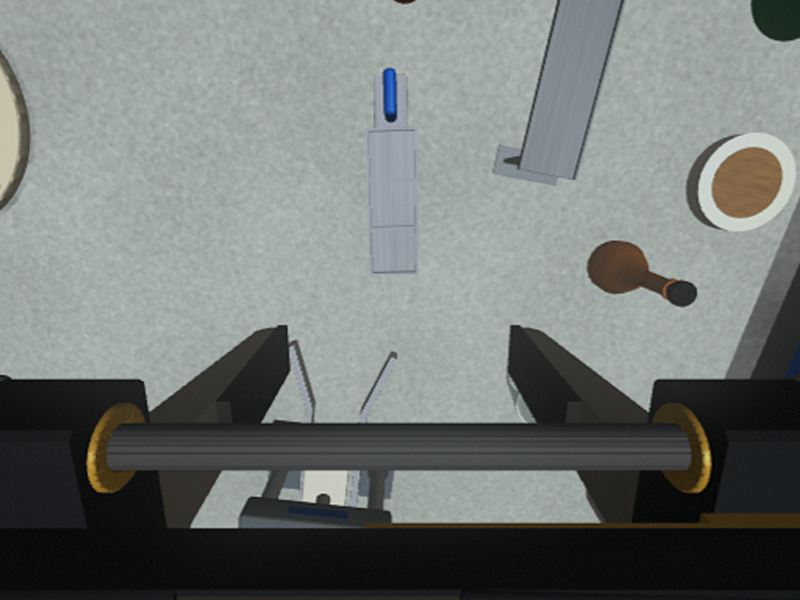

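View pics/w3.png

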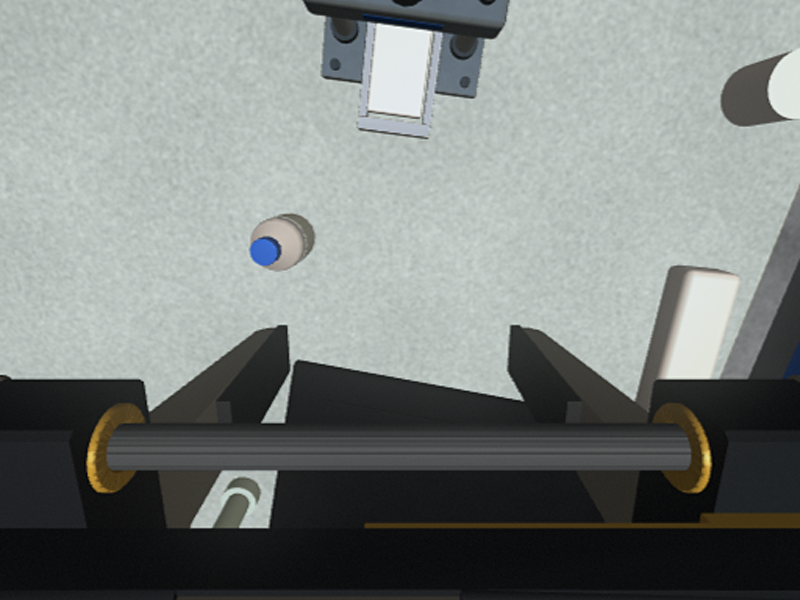

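```bash
cat > m.py <<'E'
from h import *
def ld(f):
    z=np.load(f); return z["im"],z["d"],(z["f"],z["cx"],z["cy"],z["o"],z["R"])
def rect(Q,n):
    (c,wh,a)=cv2.minAreaRect(Q[:,:2].astype(np.float32)*1000)
    b=cv2.boxPoints((c,wh,a)); e=b[1]-b[0]; g=b[2]-b[1]; e=e if np.hypot(*e)>np.hypot(*g) else g
    print(n,len(Q),"c",np.round(c,1),"size",np.round(wh,1),"long axis deg",round(float(np.degrees(np.arctan2(e[1],e[0]))%180),2),"zmed",np.round(np.nanmedian(Q[:,2]),4))
def box(P,x0,x1,y0,y1,z0,z1):
    Q=P.reshape(-1,3); Q=Q[~np.isnan(Q[:,0])]
    return Q[(Q[:,0]>x0)&(Q[:,0]<x1)&(Q[:,1]>y0)&(Q[:,1]<y1)&(Q[:,2]>z0)&(Q[:,2]<z1)]
E
python3 - <<'E'
from m import *
k=.64
i2,d2,C2=ld("w2.npz"); i3,d3,C3=ld("w3.npz"); it,dt,Ct=ld("last_top.npz")
P2,P3,Pt=cloud(d2,C2),cloud(d3,C3),cloud(dt,Ct)
B=(.35,.62,-.48,-.16)
for n,P in(("w2",P2),("w3",P3),("top",Pt)):
    for nm,z in(("plate",(.07,.082)),("beam",(.126,.14)),("knob",(.19,.21))):
        Q=box(P,*B,*z)
        if len(Q)>10: rect(Q,n+nm)
rect(np.r_[box(P2,*B,.07,.082),box(P3,*B,.07,.082)],"plate23")
for n,P in(("w2",P2),("top",Pt)): rect(box(P,.57,.72,.02,.38,.066,.08),n+"ledge")
rect(box(P2,.42,.58,.0,.2,.055,.07),"w2grip"); rect(box(Pt,.42,.58,.0,.2,.055,.07),"tgrip")
for nm,u,v,z in[("trB",369,130,.009),("trB",415,130,.009),("trN",373,272,.009),("trN",416,272,.009),("gr",390,69,.062),("gr",391,116,.062),("tabL",375,73,.006),("tabR",407,74,.006),("mouthL",293,342,.02),("mouthR",395,353,.02)]:
    print(nm,onz(C2,u*k,v*k,z).round(4), "depthpt",P2[int(v*k),int(u*k)].round(4))
for nm,u,v,z in[("stopoutL",358,130,.02),("stopoutR",429,137,.02),("inL",359,117,.02),("inR",431,124,.02)]: print(nm,onz(C3,u*k,v*k,z).round(4),P3[int(v*k),int(u*k)].round(4))
Q2=box(P2,*B,.014,.026);Q3=box(P3,*B,.014,.026);print(len(Q2),len(Q3));rect(Q3,"stop")
# tray pan via color/depth: z .005-.014
rect(box(P2,.44,.58,-.1,.09,.0055,.014),"rim")
E
```

```text
w2plate 680 c [ 495.1 -304.8] size [131.8  45.6] long axis deg 6.1 zmed 0.0755
w2beam 510 c [ 481.4 -302.5] size [122.3  13.9] long axis deg 10.26 zmed 0.1312
w3plate 2013 c [ 500.9 -365.9] size [48.  69.9] long axis deg 94.04 zmed 0.0757
w3beam 1514 c [ 501.1 -339.9] size [148.9  19.4] long axis deg 11.3 zmed 0.1328
topplate 413 c [ 499.3 -317.6] size [ 48.3 161. ] long axis deg 93.72 zmed 0.0768
topbeam 409 c [ 499.4 -317. ] size [149.3  41.7] long axis deg 4.25 zmed 0.1339
topknob 186 c [ 499.7 -317.1] size [45.2 45.4] long axis deg 141.7 zmed 0.1992
plate23 2693 c [ 509.3 -337.2] size [117.1 122. ] long axis deg 122.35 zmed 0.0757
w2ledge 4681 c [644.1 138.2] size [ 55.1 149.8] long axis deg 90.76 zmed 0.0698
topledge 1152 c [645.9 191.5] size [ 56.1 249.5] long axis deg 90.84 zmed 0.0718
w2grip 245 c [489.8 106.1] size [11.5 39.2] long axis deg 100.96 zmed 0.0611
tgrip 42 c [491.4 109.8] size [12.  37.8] long axis deg 103.1 zmed 0.0605
trB [0.4736 0.0749 0.009 ] depthpt [0.4732 0.0753 0.0076]
trB [0.5203 0.0841 0.009 ] depthpt [0.5192 0.0842 0.0093]
trN [ 0.5047 -0.0719  0.009 ]
[... 182 characters left out ...]
depthpt [0.4948 0.0873 0.0537]
tabL [0.4696 0.1298 0.006 ] depthpt [0.4689 0.1319 0.0008]
tabR [0.5015 0.1352 0.006 ] depthpt [ 0.5005  0.1371 -0.001 ]
mouthL [ 0.4302 -0.1674  0.02  ] depthpt [ 0.426  -0.1731  0.0031]
mouthR [ 0.5468 -0.1579  0.02  ] depthpt [ 5.464e-01 -1.648e-01 -4.000e-04]
stopoutL [ 0.4698 -0.4151  0.02  ] [ 4.674e-01 -4.132e-01  2.000e-04]
stopoutR [ 0.5415 -0.4077  0.02  ] [ 0.5414 -0.4047 -0.0016]
inL [ 0.4686 -0.4028  0.02  ] [ 0.4672 -0.4017  0.0197]
inR [ 0.5408 -0.3952  0.02  ] [ 0.5402 -0.3926  0.0016]
636 1332
stop 1332 c [ 500.7 -362.4] size [150.2  96.7] long axis deg 4.15 zmed 0.0197
rim 629 c [509.   10.9] size [ 53.4 165.4] long axis deg 101.81 zmed 0.0083
```

Measurements agree with the given sizes. The press is centred at (0.4995, -0.317) with yaw -86°. The tray is centred at (0.512, 0.0055) with yaw -78.2°, and the ledge is at (0.646, 0.1915) with its long axis at 90.8°. Next I hover over the nearest jar.

```bash
python3 -m pendant '[[1,0.98,0.126,0,0,0,0],[1,0.98,0.126,0,0,0,0],[1,0.98,0.126,0,0,0,0],[1,0.98,0.126,0,0,0,0],[1,0.98,0.126,0,0,0,0],[1,0.98,0.126,0,0,0,0],[1,0.98,0.126,0,0,0,0],[1,0.98,0.126,0,0,0,0],[1,0.98,0.126,0,0,0,0],[1,0.98,0.126,0,0,0,0],[1,0.98,0.126,0,0,0,0],[1,0.98,0.126,0,0,0,0]]' | head -2
python3 -m pendant '[[1,0.98,0.126,0,0,0,0],[1,0.98,0.126,0,0,0,0],[1,0.98,0.126,0,0,0,0],[1,0.98,0.126,0,0,0,0],[1,0.98,0.126,0,0,0,0],[1,0.98,0.126,0.77,0,0,0],[1,0.98,0.126,0.77,0,0,0],[1,0.98,0.126,0.77,0,0,0],[1,0.98,0.126,0.77,0,0,0],[1,0.98,0.126,0.77,0,0,0],[1,0.98,0.126,0.77,0,0,0],[1,0.98,0.126,0.77,0,0,0]]' | head -2
python3 -m pendant '[[1,0.98,0.126,0.77,0,0,0],[1,0,0,0,0,0,0],[1,0,0,0,0,0,0]]' |head -3
cat > jar.py <<'E'
from m import *
def look(near=None, n="wrist", fn=None):
    s=sensors.get_state(); R=np.array(s["orientation"]); p=np.array(s["eef_pos"])
    im,d,C=shot(n,fn); P=cloud(d,C)
    h=cv2.cvtColor(im,cv2.COLOR_RGB2HSV); m=cv2.inRange(h,(40,80,30),(85,255,255))
    k,l,st_,c=cv2.connectedComponentsWithStats(m)
    for i in range(1,k):
        if st_[i,4]<(300 if n=="wrist" else 50): continue
        q=P[l==i]; q=q[~np.isnan(q[:,0])]
        if len(q)<40: continue
        zt=np.percentile(q[:,2],80); t=q[abs(q[:,2]-zt)<.004]
        cc,rr=cv2.minEnclosingCircle(t[:,:2].astype(np.float32)*1000)
        g=np.array([*cc,0])/1000; g[2]=zt; dl=R.T@(g-p)
        print("lid px",c[i].round(0),"c",g.round(4),"r",round(rr,1),"tool delta mm",(dl*1000).round(1))
    print("tcp",p.round(4),"xang",np.degrees(np.arctan2(R[1,0],R[0,0])).round(2),"open",round(s["opening"],4),"t",s["clock"])
def go(x,y,ang=None):
    s=sensors.get_state(); R=np.array(s["orientation"]); p=np.array(s["eef_pos"])
    dl=R.T@(np.array([x,y,p[2]])-p)*1000
    a=np.degrees(np.arctan2(R[1,0],R[0,0]))
    print("tool dx,dy mm",dl[:2].round(1),"z",p[2].round(4),"xang",a.round(2),"rz deg",None if ang is None else round(a-ang,2))
E
python3 -c "
from jar import *
look()"
```

```text
clock: 6.25
eef_pos: [0.5082, -0.1639, 0.3158]
clock: 7.45
eef_pos: [0.4831, 0.1903, 0.1534]
clock: 7.75
eef_pos: [0.4812, 0.2186, 0.1306]
orientation: [[-0.198, 0.98, -0.001], [0.98, 0.198, -0.0], [-0.0, -0.001, -1.0]]
lid px [255.  67.] c [0.4584 0.3215 0.0546] r 19.8 tool delta mm [105.4  -1.8  76. ]
lid px [258. 190.] c [0.4825 0.2189 0.0545] r 20.1 tool delta mm [ 0.1  1.4 76.2]
tcp [0.4812 0.2186 0.1306] xang 101.43 open 0.092 t 7.75
```

```bash
python3 -m pendant '[[1,0,0.047,0.98,0,0,0],[1,0,0,0.98,0,0,0],[1,0,0,0.98,0,0,0],[1,0,0,0.98,0,0,0],[1,0,0,0,0,0,0],[0.2,0,0,0,0,0,0],[0.2,0,0,0,0,0,0],[0.2,0,0,0,0,0,0],[0.2,0,0,0,0,0,0],[0.2,0,0,0,0,0,0]]' 20
python3 -c "
from jar import *
go(.5224,-.0444,101.8)"
```

```text
clock: 8.8
eef_pos: [0.4843, 0.2184, 0.0137]
orientation: [[-0.196, 0.981, 0.001], [0.981, 0.196, 0.0], [0.0, 0.001, -1.0]]
contact_force: [0.7, -0.3, -0.2]
opening: 0.054
finger_force: 0.0
tool dx,dy mm [-265.2  -14. ] z 0.0137 xang 101.28 rz deg -0.52
```

```bash
python3 -m pendant '[[0.2,0,0,0,0,0,0],[0.2,0,0,0,0,0,0],[0.2,0,0,0,0,0,0],[0.2,0,0,-0.5,0,0,0],[0.2,0,0,-0.9,0,0,0],[0.2,0,0,-0.9,0,0,0],[0.2,0,0,-0.9,0,0,0]]' 20
python3 -m pendant '[[0.2,-0.98,-0.052,0,0,0,0],[0.2,-0.98,-0.052,0,0,0,0],[0.2,-0.98,-0.052,0,0,0,0],[0.2,-0.98,-0.052,0,0,0,0],[0.2,-0.98,-0.052,0,0,0,0],[0.2,-0.98,-0.052,0,0,0,0],[0.2,-0.98,-0.052,0,0,0,0],[0.2,-0.98,-0.052,0,0,0,0],[0.2,-0.98,-0.052,0,0,0,-0.012],[0.2,0,0,0,0,0,0],[0.2,0,0,0,0,0,0]]'
python3 -c "
from jar import *
i,d,C=shot('wrist','w4.png'); P=cloud(d,C)
rect(box(P,.4,.6,-.12,.095,.0055,.014),'rim'); rect(box(P,.42,.58,.05,.2,.055,.07),'grip')
go(.5224,-.0444,101.8)"
```

```text
clock: 9.5
eef_pos: [0.4835, 0.218, 0.1096]
orientation: [[-0.196, 0.981, -0.001], [0.981, 0.196, -0.0], [-0.0, -0.001, -1.0]]
contact_force: [0.8, -0.5, -1.0]
opening: 0.0412
finger_force: 20.0
clock: 10.6
eef_pos: [0.5215, -0.0443, 0.1087]
orientation: [[-0.203, 0.979, -0.001], [0.979, 0.203, 0.0], [0.0, -0.001, -1.0]]
contact_force: [-0.6, 0.7, -0.9]
opening: 0.0413
finger_force: 20.0
rim 1904 c [508.9  16.1] size [ 54.1 167.2] long axis deg 102.09 zmed 0.0083
grip 322 c [492.4  92.2] size [11.4 11.6] long axis deg 101.33 zmed 0.0607
tool dx,dy mm [-0.9  0.8] z 0.1087 xang 101.77 rz deg -0.03
```

View pics/w4.png

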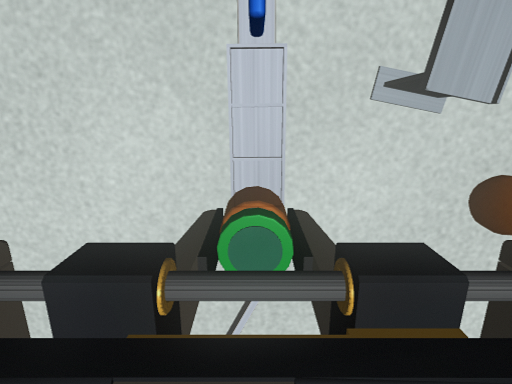

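```bash
python3 -c "
from jar import *
i,d,C=load('wrist'); z=.009
L=[(231,47),(232.5,105.5),(233,156.5)];Rr=[(284,47.5),(283.5,106),(283.5,157)]
M=[]
for a,b in zip(L,Rr):
    p,q=onz(C,*a,z)[:2],onz(C,*b,z)[:2]; M.append((p+q)/2); print(p.round(4),q.round(4),np.hypot(*(p-q)).round(4),M[-1].round(4))
M=np.array(M); v=M[2]-M[0]; print(np.degrees(np.arctan2(v[1],v[0])),np.hypot(*(M[1]-M[0])),np.hypot(*(M[2]-M[1])))
c=(M[1]+M[2])/2; print('centre',c)
"
```

```text
[0.4735 0.0744] [0.5197 0.0835] 0.0471 [0.4966 0.079 ]
[0.484  0.0255] [0.5306 0.0347] 0.0476 [0.5073 0.0301]
[ 0.4932 -0.0214] [ 0.5415 -0.0119] 0.0492 [ 0.5174 -0.0167]
-77.76636646545111 0.05002866270503646 0.047841166381979015
centre [0.51233965 0.00669984]
```

```bash
python3 -m pendant '[[0.2,-0.02,0.025,0.9,0,0,0],[0.2,0,0,0.9,0,0,0],[0.2,0,0,0.7,0,0,0],[0.2,0,0,0.3,0,0,0],[0.2,0,0,0.2,0,0,0],[0.2,0,0,0.06,0,0,0],[0.2,0,0,0,0,0,0]]'
```

```text
clock: 11.35
eef_pos: [0.5231, -0.0443, 0.0177]
orientation: [[-0.205, 0.979, 0.001], [0.979, 0.205, -0.0], [-0.0, 0.001, -1.0]]
contact_force: [0.7, -0.9, -1.2]
opening: 0.0413
finger_force: 20.0
```

```bash
python3 -m pendant '[[1,0,0,0.02,0,0,0],[1,0,0,0,0,0,0],[1,0,0,0,0,0,0],[1,0,0,0,0,0,0],[1,0,0,-0.9,0,0,0],[1,0,0,-0.9,0,0,0],[1,0,0,-0.9,0,0,0],[1,0,0,-0.9,0,0,0]]'
python3 -c "
from jar import *
look(); go(.4585,.3225)"
```

```text
clock: 12.15
eef_pos: [0.5225, -0.0445, 0.1257]
orientation: [[-0.205, 0.979, -0.0], [0.979, 0.205, 0.0], [0.0, -0.0, -1.0]]
contact_force: [0.6, 0.5, -0.1]
opening: 0.0918
finger_force: 0.0
lid px [256. 191.] c [ 0.5212 -0.0438  0.0575] r 19.8 tool delta mm [ 1.  -1.2 68.3]
tcp [ 0.5225 -0.0445  0.1257] xang 101.81 open 0.0918 t 12.15
tool dx,dy mm [373.   10.1] z 0.1298 xang 101.81 rz deg None
```

```bash
python3 -m pendant '[[1,0.98,0.026,0,0,0,0],[1,0.98,0.026,0,0,0,0],[1,0.98,0.026,0,0,0,0],[1,0.98,0.026,0,0,0,0],[1,0.98,0.026,0,0,0,0],[1,0.98,0.026,0,0,0,0],[1,0.98,0.026,0,0,0,0],[1,0.98,0.026,0,0,0,0],[1,0.98,0.026,0,0,0,0],[1,0.98,0.026,0,0,0,0],[1,0.98,0.026,0,0,0,0],[1,0.98,0.026,0,0,0,0]]' | head -2
python3 -m pendant '[[1,0.67,0.026,0,0,0,0],[1,0,0,0,0,0,0],[1,0,0,0,0,0,0]]' |head -2
python3 -c "
from jar import *
look()"
```

```text
clock: 13.4
eef_pos: [0.4593, 0.3039, 0.1246]
clock: 13.7
eef_pos: [0.456, 0.3224, 0.1244]
lid px [285.  91.] c [0.4609 0.4116 0.0546] r 19.9 tool delta mm [86.3 23.2 69.7]
lid px [259. 192.] c [0.458  0.3218 0.0545] r 19.8 tool delta mm [-0.9  1.8 69.9]
tcp [0.456  0.3224 0.1244] xang 101.88 open 0.0921 t 13.7
```

```bash
python3 -m pendant '[[1,-0.03,0.06,0.95,0,0,0],[1,0,0,0.95,0,0,0],[1,0,0,0.95,0,0,0],[1,0,0,0.84,0,0,0],[0.2,0,0,0,0,0,0],[0.2,0,0,0,0,0,0],[0.2,0,0,0,0,0,0],[0.2,0,0,0,0,0,0],[0.2,0,0,0,0,0,0],[0.2,0,0,0,0,0,0],[0.2,0,0,0,0,0,0],[0.2,0,0,0,0,0,0]]' 20
python3 -m pendant '[[0.2,0,0,-0.5,0,0,0],[0.2,0,0,-0.9,0,0,0],[0.2,0,0,-0.9,0,0,0],[0.2,0,0,-0.9,0,0,0]]'
python3 -c "
from jar import *
go(.512,.0055,101.8)"
```

```text
clock: 14.95
eef_pos: [0.4586, 0.3224, 0.0144]
orientation: [[-0.205, 0.979, 0.001], [0.979, 0.205, 0.0], [0.0, 0.001, -1.0]]
contact_force: [-0.7, -0.6, 6.4]
opening: 0.0413
finger_force: 20.0
clock: 15.35
eef_pos: [0.4579, 0.3219, 0.1115]
orientation: [[-0.205, 0.979, -0.0], [0.979, 0.205, -0.0], [-0.0, -0.0, -1.0]]
contact_force: [-0.2, 0.1, -0.5]
opening: 0.0412
finger_force: 20.0
tool dx,dy mm [-320.8  -11.9] z 0.1115 xang 101.82 rz deg 0.02
```

```bash
python3 -m pendant '[[0.2,-0.972,-0.036,0,0,0,0],[0.2,-0.972,-0.036,0,0,0,0],[0.2,-0.972,-0.036,0,0,0,0],[0.2,-0.972,-0.036,0,0,0,0],[0.2,-0.972,-0.036,0,0,0,0],[0.2,-0.972,-0.036,0,0,0,0],[0.2,-0.972,-0.036,0,0,0,0],[0.2,-0.972,-0.036,0,0,0,0],[0.2,-0.972,-0.036,0,0,0,0],[0.2,-0.972,-0.036,0,0,0,0],[0.2,-0.972,-0.036,0,0,0,0],[0.2,0,0,0,0,0,0]]'|head -2
python3 -m pendant '[[0.2,0,0,0,0,0,0]]' | head -2
python3 -c "
from jar import *
i,d,C=shot('wrist'); P=cloud(d,C)
rect(box(P,.4,.6,-.0,.095,.0055,.014),'rim'); rect(box(P,.42,.58,.05,.2,.055,.07),'grip')
go(.512,.0055,101.8)"
```

```text
clock: 16.55
eef_pos: [0.5127, 0.0032, 0.1107]
clock: 16.65
eef_pos: [0.5122, 0.0054, 0.1104]
rim 1129 c [502.4  46.3] size [ 54.  105.3] long axis deg 102.26 zmed 0.0082
grip 877 c [489.2 106.3] size [11.3 39.7] long axis deg 101.94 zmed 0.0611
tool dx,dy mm [-0.5 -0.1] z 0.1103 xang 101.77 rz deg -0.03
```

```bash
python3 -m pendant '[[0.2,0,-0.02,0.9,0,0,0],[0.2,0,0,0.9,0,0,0],[0.2,0,0,0.7,0,0,0],[0.2,0,0,0.3,0,0,0],[0.2,0,0,0.2,0,0,0],[0.2,0,0,0.08,0,0,0],[0.2,0,0,0,0,0,0]]'
```

```text
clock: 17.4
eef_pos: [0.5121, 0.0058, 0.018]
orientation: [[-0.205, 0.979, 0.001], [0.979, 0.205, 0.0], [-0.0, 0.001, -1.0]]
contact_force: [0.8, -0.1, -0.9]
opening: 0.0415
finger_force: 20.0
```

```bash
python3 -m pendant '[[1,0,0,0.02,0,0,0],[1,0,0,0,0,0,0],[1,0,0,0,0,0,0],[1,0,0,0,0,0,0],[1,0,0,-0.9,0,0,0],[1,0,0,-0.9,0,0,0],[1,0,0,-0.9,0,0,0],[1,0,0,-0.9,0,0,0]]'|head -2
python3 -c "
from jar import *
look()"
python3 -m pendant '[[1,0.972,0.079,0,0,0,0],[1,0.972,0.079,0,0,0,0],[1,0.972,0.079,0,0,0,0],[1,0.972,0.079,0,0,0,0],[1,0.972,0.079,0,0,0,0],[1,0.972,0.079,0,0,0,0],[1,0.972,0.079,0,0,0,0],[1,0.972,0.079,0,0,0,0],[1,0.972,0.079,0,0,0,0],[1,0.972,0.079,0,0,0,0],[1,0.972,0.079,0,0,0,0],[1,0.972,0.079,0,0,0,0]]' | head -2
python3 -m pendant '[[1,0.972,0.079,0,0,0,0],[1,0.972,0.079,0,0,0,0],[1,0,0,0,0,0,0],[1,0,0,0,0,0,0]]' |head -2
python3 -c "
from jar import *
look()"
```

```text
clock: 18.2
eef_pos: [0.5115, 0.0055, 0.126]
lid px [256. 193.] c [0.5102 0.005  0.0575] r 19.9 tool delta mm [-0.3 -1.4 68.6]
lid px [256. 243.] c [ 0.5211 -0.044   0.0574] r 20.0 tool delta mm [-50.4  -0.8  68.6]
tcp [0.5115 0.0055 0.126 ] xang 101.81 open 0.0918 t 18.2
clock: 19.45
eef_pos: [0.4676, 0.3551, 0.1248]
clock: 19.85
eef_pos: [0.4602, 0.412, 0.1245]
lid px [258. 191.] c [0.4608 0.4119 0.0545] r 19.8 tool delta mm [-0.1  0.6 70. ]
tcp [0.4602 0.412  0.1245] xang 101.89 open 0.0917 t 19.85
```

```bash
python3 -m pendant '[[1,0,0.03,0.95,0,0,0],[1,0,0,0.95,0,0,0],[1,0,0,0.95,0,0,0],[1,0,0,0.84,0,0,0],[0.2,0,0,0,0,0,0],[0.2,0,0,0,0,0,0],[0.2,0,0,0,0,0,0],[0.2,0,0,0,0,0,0],[0.2,0,0,0,0,0,0],[0.2,0,0,0,0,0,0],[0.2,0,0,0,0,0,0],[0.2,0,0,0,0,0,0]]' 20
python3 -m pendant '[[0.2,0,0,-0.5,0,0,0],[0.2,0,0,-0.9,0,0,0],[0.2,0,0,-0.9,0,0,0],[0.2,0,0,-0.9,0,0,0]]' | head -2
python3 -m pendant '[[0.2,-0.993,-0.092,0,0,0,0],[0.2,-0.993,-0.092,0,0,0,0],[0.2,-0.993,-0.092,0,0,0,0],[0.2,-0.993,-0.092,0,0,0,0],[0.2,-0.993,-0.092,0,0,0,0],[0.2,-0.993,-0.092,0,0,0,0],[0.2,-0.993,-0.092,0,0,0,0],[0.2,-0.993,-0.092,0,0,0,0],[0.2,-0.993,-0.092,0,0,0,0],[0.2,-0.993,-0.092,0,0,0,0],[0.2,-0.993,-0.092,0,0,0,0],[0.2,-0.993,-0.092,0,0,0,0]]'|head -2
python3 -m pendant '[[0.2,0,0,0,0,0,0],[0.2,0,0,0,0,0,0]]' | head -2
python3 -c "
from jar import *
i,d,C=shot('wrist'); P=cloud(d,C)
rect(box(P,.42,.58,.05,.2,.055,.07),'grip')
go(.5014,.0552,101.8)"
```

```text
clock: 21.1
eef_pos: [0.4617, 0.4124, 0.0147]
orientation: [[-0.205, 0.979, 0.001], [0.979, 0.205, 0.0], [0.0, 0.001, -1.0]]
contact_force: [-1.0, -0.5, 5.5]
opening: 0.0413
finger_force: 20.0
clock: 21.5
eef_pos: [0.4612, 0.412, 0.1118]
clock: 22.7
eef_pos: [0.5022, 0.0543, 0.1109]
clock: 22.9
eef_pos: [0.5022, 0.0552, 0.1107]
grip 733 c [489.2 106.1] size [11.3 39. ] long axis deg 102.0 zmed 0.0611
tool dx,dy mm [-0.4 -0.9] z 0.1106 xang 101.78 rz deg -0.02
```

```bash
python3 -m pendant '[[0.2,0,-0.03,0.9,0,0,0],[0.2,0,0,0.9,0,0,0],[0.2,0,0,0.7,0,0,0],[0.2,0,0,0.3,0,0,0],[0.2,0,0,0.2,0,0,0],[0.2,0,0,0.08,0,0,0],[0.2,0,0,0,0,0,0]]'
python3 -m pendant '[[1,0,0,0.02,0,0,0],[1,0,0,0,0,0,0],[1,0,0,0,0,0,0],[1,0,0,0,0,0,0],[1,0,0,-0.9,0,0,0],[1,0,0,-0.9,0,0,0],[1,0,0,-0.9,0,0,0],[1,0,0,-0.9,0,0,0]]'|head -2
python3 -c "
from jar import *
look()
i,d,C=load('wrist'); P=cloud(d,C)
rect(box(P,.42,.58,.08,.2,.055,.07),'grip')
go(.4905,.1063,101.9)"
```

```text
clock: 23.65
eef_pos: [0.5018, 0.0556, 0.0183]
orientation: [[-0.205, 0.979, 0.001], [0.979, 0.205, 0.0], [-0.0, 0.001, -1.0]]
contact_force: [-0.0, -0.1, -1.2]
opening: 0.0413
finger_force: 20.0
clock: 24.45
eef_pos: [0.5012, 0.0552, 0.1263]
lid px [256. 193.] c [0.5001 0.0547 0.0574] r 19.9 tool delta mm [-0.3 -1.2 68.9]
lid px [256. 244.] c [0.5102 0.0046 0.0574] r 20.2 tool delta mm [-51.3  -1.5  69. ]
tcp [0.5012 0.0552 0.1263] xang 101.81 open 0.0918 t 24.45
grip 645 c [489.3 106.6] size [11.2 39. ] long axis deg 101.5 zmed 0.061
tool dx,dy mm [52.4 -2.4] z 0.1303 xang 101.81 rz deg -0.09
```

```bash
python3 -m pendant '[[1,0.87,-0.04,0,0,0,0],[1,0.87,-0.04,0,0,0,0],[1,0,0,0.9,0,0,0],[1,0,0,0.9,0,0,0],[1,0,0,0.9,0,0,0],[1,0,0,0.55,0,0,0],[0,0,0,0,0,0,0],[0,0,0,0,0,0,0],[0,0,0,0,0,0,0],[0,0,0,0,0,0,0],[0,0,0,0,0,0,0],[0,0,0,0,0,0,0]]' 40
python3 -m pendant '[[0,0,0,0,0,0,0],[0,0,0,0,0,0,0],[0,0,0,0,0,0,0],[0,0,0,0,0,0,0],[0,0,0,0,0,0,0],[0,0,0,0,0,0,0]]'
python3 -c "
from jar import *
look('','top')
a=np.radians(-86); a=np.array([np.cos(a),np.sin(a)]); h=np.array([.4995,-.317])
for L in (.30,.25,.2,.15,.1,0):
    g=h-(.103+L)*a; print(L,g.round(4)); go(*g,94)"
```

```text
clock: 25.7
eef_pos: [0.4887, 0.1059, 0.0282]
orientation: [[-0.205, 0.979, 0.001], [0.979, 0.205, 0.0], [-0.0, 0.001, -1.0]]
contact_force: [0.6, -0.3, -0.2]
opening: 0.0461
finger_force: 0.0
clock: 26.3
eef_pos: [0.4889, 0.106, 0.0278]
orientation: [[-0.205, 0.979, 0.001], [0.979, 0.205, 0.0], [-0.0, 0.001, -1.0]]
contact_force: [2.5, 1.3, -0.7]
opening: 0.012
finger_force: 39.9
lid px [156.  83.] c [0.8588 0.2815 0.0765] r 41.1 tool delta mm [ 96.  398.1 -48.3]
lid px [254. 181.] c [ 0.5202 -0.0425  0.061 ] r 19.1 tool delta mm [-151.7    0.2  -33.2]
lid px [239. 184.] c [0.5085 0.0071 0.0606] r 18.5 tool delta mm [-100.8   -1.   -32.9]
lid px [227. 188.] c [0.4982 0.0539 0.0622] r 18.6 tool delta mm [-52.9  -1.6 -34.5]
tcp [0.4889 0.106  0.0278] xang 101.83 open 0.012 t 26.3
0.3 [0.4714 0.085 ]
tool dx,dy mm [-16.9 -21.4] z 0.0278 xang 101.83 rz deg 7.83
0.25 [0.4749 0.0351]
tool dx,dy mm [-66.5 -28.2] z 0.0278 xang 101.83 rz deg 7.83
0.2 [ 0.4784 -0.0147]
tool dx,dy mm [-116.  -35.] z 0.0278 xang 101.83 rz deg 7.83
0.15 [ 0.4819 -0.0646]
tool dx,dy mm [-165.5  -41.8] z 0.0278 xang 101.83 rz deg 7.83
0.1 [ 0.4853 -0.1145]
tool dx,dy mm [-215.1  -48.6] z 0.0278 xang 101.83 rz deg 7.83
0 [ 0.4923 -0.2143]
tool dx,dy mm [-314.1  -62.2] z 0.0278 xang 101.83 rz deg 7.83
```

```bash
python3 -m pendant '[[0,-0.2,-0.08,0,0,0,0],[0,-0.35,-0.15,0,0,0,0],[0,-0.35,-0.15,0,0,0,0],[0,-0.35,-0.15,0,0,0,0],[0,-0.35,-0.15,0,0,0,0],[0,-0.35,-0.15,0,0,0,0],[0,-0.27,-0.11,0,0,0,0],[0,0,0,0,0,0,0.043],[0,0,0,0,0,0,0.043],[0,0,0,0,0,0,0.043],[0,0,0,0,0,0,0.045],[0,0,0,0,0,0,0]]'
python3 -m pendant '[[0,0,0,0,0,0,0],[0,0,0,0,0,0,0]]'
python3 -c "
from jar import *
i,d,C=shot('top'); P=cloud(d,C); look(None,'top')
cv2.imwrite('pics/t5.png',cv2.resize(i[120:250,190:390,::-1],(800,520),interpolation=cv2.INTER_CUBIC))
go(.4749,.0351,94); go(.4923,-.2143,94)"
```

```text
clock: 27.55
eef_pos: [0.4747, 0.034, 0.0277]
orientation: [[-0.069, 0.998, 0.001], [0.998, 0.069, -0.001], [-0.001, 0.001, -1.0]]
contact_force: [2.5, -2.0, -1.0]
opening: 0.0119
finger_force: 39.9
clock: 27.75
eef_pos: [0.4744, 0.0343, 0.0277]
orientation: [[-0.07, 0.998, 0.0], [0.998, 0.07, -0.001], [-0.001, -0.0, -1.0]]
contact_force: [3.4, -4.6, 0.2]
opening: 0.0119
finger_force: 39.9
lid px [156.  83.] c [0.8589 0.2815 0.076 ] r 41.2 tool delta mm [219.5 401.  -48.4]
lid px [276. 191.] c [ 0.4849 -0.1158  0.0607] r 18.9 tool delta mm [-150.6   -0.   -32.8]
lid px [261. 192.] c [ 0.4807 -0.0659  0.061 ] r 18.8 tool delta mm [-100.4   -0.7  -33.2]
tcp [0.4743 0.0343 0.0277] xang 94.03 open 0.0116 t 27.8
tool dx,dy mm [0.7 0.7] z 0.0277 xang 94.03 rz deg 0.03
tool dx,dy mm [-249.3    0.5] z 0.0277 xang 94.03 rz deg 0.03
```

View pics/t5.png

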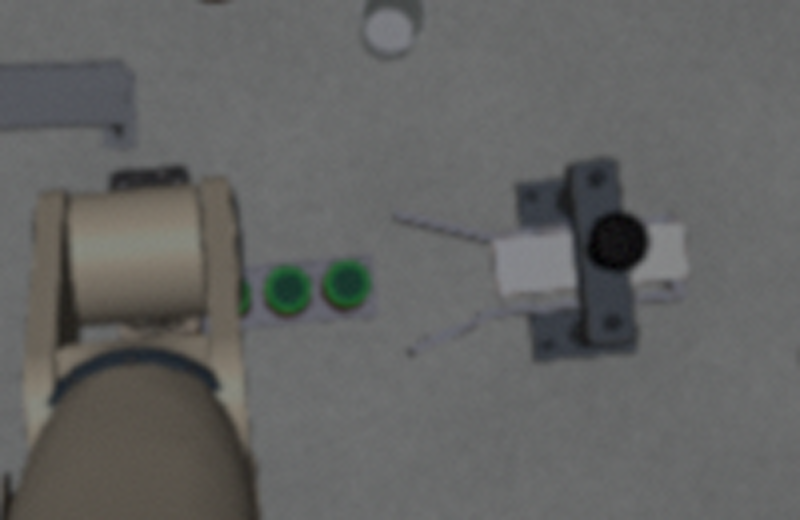

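The crop shows the loaded tray, lids at (288,290) and (347,285), in line with the guide mouth at (400,285). I'll slide it in.

```bash
python3 -m pendant '[[0,-0.2,0.015,0,0,0,0],[0,-0.35,0,0,0,0,0],[0,-0.35,0,0,0,0,0],[0,-0.35,0,0,0,0,0],[0,-0.35,0,0,0,0,0],[0,-0.35,0,0,0,0,0],[0,-0.35,0,0,0,0,0],[0,-0.35,0,0,0,0,0],[0,-0.35,0,0,0,0,0],[0,-0.2,0,0,0,0,0],[0,-0.2,0,0,0,0,0]]'
python3 -m pendant '[[0,-0.2,0,0,0,0,0],[0,-0.2,0,0,0,0,0],[0,-0.2,0,0,0,0,0],[0,-0.2,0,0,0,0,0],[0,-0.2,0,0,0,0,0]]'
python3 -c "
from jar import *
go(.4923,-.2143,94)"
```

```text
clock: 28.95
eef_pos: [0.4811, -0.0663, 0.0277]
orientation: [[-0.069, 0.998, -0.001], [0.998, 0.069, 0.002], [0.002, -0.001, -1.0]]
contact_force: [-1.3, 7.5, 5.2]
opening: 0.0118
finger_force: 40.0
clock: 29.45
eef_pos: [0.4831, -0.0959, 0.0277]
orientation: [[-0.069, 0.998, -0.002], [0.998, 0.069, 0.002], [0.002, -0.001, -1.0]]
contact_force: [-0.4, 7.8, 5.5]
opening: 0.0119
finger_force: 40.0
tool dx,dy mm [-118.7    1. ] z 0.0277 xang 93.98 rz deg -0.02
```

```bash
python3 -m pendant '[[0,-0.3,0,0,0,0,0],[0,-0.3,0,0,0,0,0],[0,-0.3,0,0,0,0,0],[0,-0.3,0,0,0,0,0],[0,-0.3,0,0,0,0,0],[0,-0.3,0,0,0,0,0],[0,-0.3,0,0,0,0,0],[0,-0.3,0,0,0,0,0],[0,-0.3,0,0,0,0,0],[0,-0.3,0,0,0,0,0],[0,-0.3,0,0,0,0,0],[0,-0.2,0,0,0,0,0]]'
python3 -c "
from jar import *
go(.4923,-.2143,94)"
```

```text
clock: 30.65
eef_pos: [0.4903, -0.2005, 0.0277]
orientation: [[-0.069, 0.998, -0.002], [0.998, 0.069, 0.002], [0.003, -0.002, -1.0]]
contact_force: [-0.2, 9.1, 7.9]
opening: 0.0117
finger_force: 40.0
tool dx,dy mm [-13.9   1. ] z 0.0277 xang 93.96 rz deg -0.04
```

```bash
python3 -m pendant '[[0,-0.15,0,0,0,0,0],[0,-0.1,0,0,0,0,0],[0,-0.1,0,0,0,0,0],[0,-0.1,0,0,0,0,0],[0,0,0,0,0,0,0]]'
python3 -m pendant '[[0,-0.05,0,0,0,0,0],[0,0,0,0,0,0,0]]'
```

```text
clock: 31.15
eef_pos: [0.4912, -0.2139, 0.0277]
orientation: [[-0.069, 0.998, -0.002], [0.998, 0.069, 0.002], [0.002, -0.002, -1.0]]
contact_force: [-1.1, 6.7, 6.6]
opening: 0.0117
finger_force: 40.0
clock: 31.35
eef_pos: [0.4913, -0.2151, 0.0277]
orientation: [[-0.069, 0.998, -0.002], [0.998, 0.069, 0.002], [0.003, -0.002, -1.0]]
contact_force: [-0.9, 8.4, 7.1]
opening: 0.0119
finger_force: 40.0
```

Still sliding without a stop, so I continue gently until the force rises.

```bash
python3 -m pendant '[[0,-0.05,0,0,0,0,0],[0,0,0,0,0,0,0]]'|sed -n '2p;4p'
python3 -m pendant '[[0,-0.05,0,0,0,0,0],[0,0,0,0,0,0,0]]'|sed -n '2p;4p'
python3 -m pendant '[[0,-0.05,0,0,0,0,0],[0,0,0,0,0,0,0]]'|sed -n '2p;4p'
```

```text
eef_pos: [0.4913, -0.2165, 0.0277]
contact_force: [-0.9, 8.5, 8.1]
eef_pos: [0.4915, -0.218, 0.0277]
contact_force: [0.3, 7.7, 8.1]
eef_pos: [0.4914, -0.2181, 0.0277]
contact_force: [0.6, 17.1, 11.2]
```

```bash
python3 -m pendant '[[1,0,0,0,0,0,0],[1,0,0,0,0,0,0],[1,0,0,0,0,0,0],[1,0,0,0,0,0,0],[1,0,0,-0.5,0,0,0],[1,0,0,-1,0,0,0],[1,0,0,-1,0,0,0],[1,0,0,-1,0,0,0],[0,0,0,-1,0,0,0],[0,0,0,-1,0,0,0],[0,0,0,-1,0,0,0],[0,0,0,-0.9,0,0,0]]'
python3 -c "
from jar import *
im,d,C=shot('wrist'); cv2.imwrite('pics/w6.png',im[:,:,::-1])
P=cloud(d,C);rect(box(P,.4,.58,-.3,-.1,.055,.066),'grip');rect(box(P,.4,.58,-.4,-.1,.19,.21),'knob')
go(.4997,-.317,94)"
```

```text
clock: 33.15
eef_pos: [0.4925, -0.2211, 0.2512]
orientation: [[-0.069, 0.998, 0.0], [0.998, 0.069, -0.0], [-0.0, 0.0, -1.0]]
contact_force: [0.1, -0.1, -0.7]
opening: 0.0457
finger_force: 0.0
grip 256 c [ 489.6 -218.3] size [10.7 39.3] long axis deg 93.71 zmed 0.061
knob 734 c [ 497.9 -331.1] size [46. 25.] long axis deg 2.71 zmed 0.1993
tool dx,dy mm [-95.2  -1.3] z 0.2555 xang 93.97 rz deg -0.03
```

View pics/w6.png

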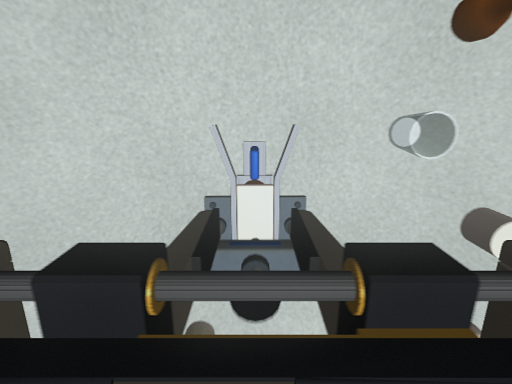

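The tray is home: grip at y = -0.218 in the image and the force rose at the stop. Now the knob.

```bash
python3 -m pendant '[[0,-0.8,0,0,0,0,0],[0,-0.8,0,0,0,0,0],[0,-0.8,0,0,0,0,0],[0,-0.8,0,0,0,0,0],[0,0,0,0,0,0,0],[0,0,0,0,0,0,0],[0,0,0,0,0,0,0]]'
python3 -c "
from jar import *
go(.4995,-.320,94)"
```

```text
clock: 33.9
eef_pos: [0.499, -0.3159, 0.2494]
orientation: [[-0.07, 0.998, -0.001], [0.998, 0.07, 0.001], [0.001, -0.001, -1.0]]
contact_force: [0.1, 0.3, -0.4]
opening: 0.0004
finger_force: 0.0
tool dx,dy mm [-4.1  0.2] z 0.2494 xang 93.99 rz deg -0.01
```

```bash
python3 -m pendant '[[0,-0.14,0,0.5,0,0,0],[0,0,0,0.5,0,0,0],[0,0,0,0.4,0,0,0],[0,0,0,0.25,0,0,0],[0,0,0,0.2,0,0,0],[0,0,0,0.1,0,0,0],[0,0,0,0.1,0,0,0],[0,0,0,0,0,0,0]]'
python3 -m pendant '[[0,0,0,0.1,0,0,0],[0,0,0,0,0,0,0]]'|sed -n '2p;4p'
python3 -m pendant '[[0,0,0,0.1,0,0,0],[0,0,0,0,0,0,0]]'|sed -n '2p;4p'
```

```text
clock: 34.7
eef_pos: [0.4988, -0.3202, 0.1887]
orientation: [[-0.07, 0.998, -0.002], [0.998, 0.07, 0.001], [0.001, -0.001, -1.0]]
contact_force: [-5.7, 4.9, 11.0]
opening: 0.0003
finger_force: 5.6
eef_pos: [0.4988, -0.3202, 0.1861]
contact_force: [-6.0, 4.8, 13.8]
eef_pos: [0.4989, -0.3203, 0.1852]
contact_force: [-13.1, 8.5, 32.2]
```

```bash
python3 -m pendant '[[0,0,0,0.03,0,0,0],[0,0,0,0,0,0,0]]'|sed -n '2p;4p'
python3 -m pendant '[[0,0,0,0,0,0,0],[0,0,0,0,0,0,0]]'|sed -n '2p;4p'
python3 -c "
from jar import *
i,d,C=shot('side');P=cloud(d,C);rect(box(P,.4,.58,-.42,-.2,.055,.08),'plate')
i,d,C=shot('wrist');P=cloud(d,C);rect(box(P,.4,.58,-.42,-.2,.05,.08),'plate')"
```

```text
eef_pos: [0.499, -0.3203, 0.1852]
contact_force: [-14.4, 10.5, 38.9]
eef_pos: [0.4989, -0.3203, 0.1852]
contact_force: [-14.8, 10.3, 39.5]
plate 295 c [ 505. -297.] size [163.3 117.8] long axis deg 65.16 zmed 0.0614
plate 3519 c [ 510.3 -254.6] size [ 82.8 110.8] long axis deg 92.93 zmed 0.0605
```

The plunger is hard down at about 15 mm of travel, where the force rises with no more motion. I'll release it and go back to the grip.

```bash
python3 -m pendant '[[0,0,0,-0.3,0,0,0],[0,0,0,-0.6,0,0,0],[0,0,0,-0.7,0,0,0],[0,0,0,-0.6,0,0,0],[1,0.85,0,0,0,0,0],[1,0.85,0,0,0,0,0],[1,0.85,0,0,0,0,0],[1,0.85,0,0,0,0,0],[1,0,0,0,0,0,0],[1,0,0,0,0,0,0]]'
python3 -c "
from jar import *
im,d,C=shot('wrist')
P=cloud(d,C);rect(box(P,.4,.58,-.3,-.1,.055,.066),'grip');rect(box(P,.4,.58,-.4,-.1,.19,.21),'knob');rect(box(P,.4,.58,-.4,-.1,.066,.082),'plate')
go(.4912,-.2178,94)"
```

```text
clock: 36.6
eef_pos: [0.4928, -0.2191, 0.2473]
orientation: [[-0.071, 0.997, 0.0], [0.997, 0.071, -0.001], [-0.001, 0.0, -1.0]]
contact_force: [0.2, -0.2, -0.8]
opening: 0.0466
finger_force: 0.0
grip 283 c [ 489.2 -217.6] size [11.9 39. ] long axis deg 94.15 zmed 0.0609
knob 981 c [ 498.  -328.2] size [46.5 29.1] long axis deg 4.55 zmed 0.1993
plate 2052 c [ 494.1 -278.4] size [47.9 75.5] long axis deg 94.46 zmed 0.0755
tool dx,dy mm [ 1.9 -1.5] z 0.2473 xang 94.02 rz deg 0.02
```

```bash
python3 -m pendant '[[1,0.05,-0.05,0.95,0,0,0],[1,0,0,0.95,0,0,0],[1,0,0,0.95,0,0,0],[1,0,0,0.95,0,0,0],[1,0,0,0.95,0,0,0],[1,0,0,0.95,0,0,0],[1,0,0,0.95,0,0,0],[1,0,0,0.62,0,0,0],[0,0,0,0,0,0,0],[0,0,0,0,0,0,0],[0,0,0,0,0,0,0],[0,0,0,0,0,0,0]]' 40
python3 -m pendant '[[0,0,0,0,0,0,0],[0,0,0,0,0,0,0],[0,0,0,0,0,0,0],[0,0,0,0,0,0,0],[0,0,0,0,0,0,0],[0,0,0,0,0,0,0],[0,0,0,0,0,0,0],[0,0,0,0,0,0,0]]'
```

```text
clock: 37.85
eef_pos: [0.4918, -0.2183, 0.0304]
orientation: [[-0.069, 0.998, 0.002], [0.998, 0.069, -0.001], [-0.001, 0.002, -1.0]]
contact_force: [-0.4, -0.9, 0.5]
opening: 0.0621
finger_force: 0.0
clock: 38.65
eef_pos: [0.4911, -0.2177, 0.0292]
orientation: [[-0.07, 0.998, 0.0], [0.998, 0.07, -0.0], [-0.0, 0.0, -1.0]]
contact_force: [1.4, 1.2, -0.3]
opening: 0.0116
finger_force: 40.0
```

```bash
python3 -m pendant '[[0,0.15,0,0,0,0,0],[0,0.25,0,0,0,0,0],[0,0.35,0,0,0,0,0],[0,0.4,0,0,0,0,0],[0,0.4,0,0,0,0,0],[0,0.4,0,0,0,0,0],[0,0.4,0,0,0,0,0],[0,0.4,0,0,0,0,0],[0,0.4,0,0,0,0,0],[0,0.4,0,0,0,0,0],[0,0.4,0,0,0,0,0],[0,0.4,0,0,0,0,0]]'|sed -n '2p;4p'
python3 -m pendant '[[0,0.4,0,0,0,0,0],[0,0.4,0,0,0,0,0],[0,0.4,0,0,0,0,0],[0,0.4,0,0,0,0,0],[0,0.4,0,0,0,0,0],[0,0.4,0,0,0,0,0],[0,0.4,0,0,0,0,0],[0,0.4,0,0,0,0,0],[0,0.4,0,0,0,0,0],[0,0.4,0,0,0,0,0],[0,0.35,0,0,0,0,0],[0,0.2,0,0,0,0,0]]'|sed -n '2p;4p'
python3 -m pendant '[[0,0,0,0,0,0,0],[1,0,0,0,0,0,0],[1,0,0,0,0,0,0],[1,0,0,0,0,0,0],[1,0,0,0,0,0,0],[1,0,0,-0.7,0,0,0],[1,-0.5,0,-0.9,0,0,0],[1,-0.9,0,-0.9,0,0,0],[1,-0.3,0,-0.7,0,0,0],[1,0,0,0,0,0,0],[1,0,0,0,0,0,0]]'
python3 -c "
from jar import *
look()
i,d,C=load('wrist'); P=cloud(d,C)
rect(box(P,.4,.58,-.1,.2,.055,.066),'grip')
cv2.imwrite('pics/w7.png',i[:,:,::-1])"
```

```text
eef_pos: [0.4817, -0.0866, 0.0292]
contact_force: [0.5, -3.1, -1.9]
eef_pos: [0.4722, 0.0496, 0.0292]
contact_force: [0.3, -4.6, -1.2]
clock: 42.15
eef_pos: [0.4759, -0.0024, 0.1251]
orientation: [[-0.068, 0.998, 0.001], [0.998, 0.068, 0.0], [0.0, 0.001, -1.0]]
contact_force: [0.3, -0.9, -1.0]
opening: 0.0898
finger_force: 0.0
lid px [254. 190.] c [ 0.4733 -0.0033  0.0515] r 20.0 tool delta mm [-0.7 -2.7 73.6]
lid px [254. 241.] c [ 0.476  -0.0539  0.0513] r 20.0 tool delta mm [-51.4  -3.5  73.8]
tcp [ 0.4759 -0.0024  0.1251] xang 93.93 open 0.0898 t 42.15
grip 652 c [470.2  49.1] size [11.7 39. ] long axis deg 94.16 zmed 0.061
```

View pics/w7.png

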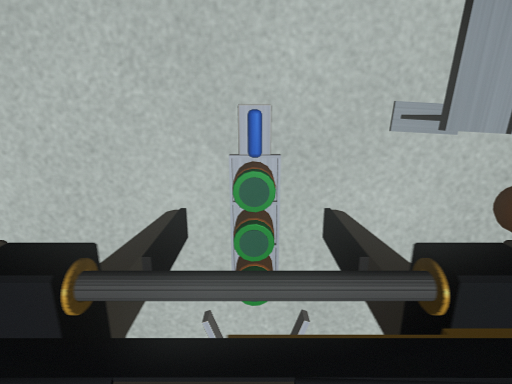

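Both visible lids now read 51 mm in the tray, so they are fully on. Next I move the jars to the ledge.

```bash
python3 -m pendant '[[1,-0.02,-0.05,0.95,0,0,0],[1,0,0,0.95,0,0,0],[1,0,0,0.95,0,0,0],[1,0,0,0.72,0,0,0],[0.2,0,0,0,0,0,0],[0.2,0,0,0,0,0,0],[0.2,0,0,0,0,0,0],[0.2,0,0,0,0,0,0],[0.2,0,0,0,0,0,0],[0.2,0,0,0,0,0,0],[0.2,0,0,0,0,0,0],[0.2,0,0,0,0,0,0]]' 20
python3 -m pendant '[[0.2,0,0,-0.3,0,0,0],[0.2,0,0,-0.9,0,0,0],[0.2,0,0,-0.9,0,0,0],[0.2,0,0,-0.9,0,0,0],[0.2,0,0,-0.9,0,0,0],[0.2,0,0,0,0,0,0]]'
python3 -c "
from jar import *
im,d,C=shot('wrist')
P=cloud(d,C);rect(box(P,.57,.72,.0,.45,.066,.08),'ledge');go(.6439,.27,90.8)
i,d,C=shot('top');P=cloud(d,C);rect(box(P,.57,.72,.0,.45,.066,.08),'ledge')"
```

```text
clock: 43.4
eef_pos: [0.4748, -0.003, 0.0185]
orientation: [[-0.069, 0.998, 0.001], [0.998, 0.069, 0.0], [-0.0, 0.001, -1.0]]
contact_force: [-0.9, -0.6, 6.6]
opening: 0.0413
finger_force: 20.0
clock: 44.0
eef_pos: [0.4766, -0.003, 0.1385]
orientation: [[-0.07, 0.998, 0.006], [0.998, 0.07, -0.0], [-0.0, 0.006, -1.0]]
contact_force: [0.1, -0.5, -1.0]
opening: 0.0413
finger_force: 20.0
ledge 9007 c [644.7 112.7] size [56.6 98.5] long axis deg 90.94 zmed 0.0697
tool dx,dy mm [260.6 187. ] z 0.1367 xang 93.98 rz deg 3.18
ledge 1157 c [645.5 191.5] size [ 55.9 250.5] long axis deg 90.68 zmed 0.0717
```

```bash
python3 -m pendant '[[0.2,0.868,0.623,0,0,0,0],[0.2,0.868,0.623,0,0,0,0],[0.2,0.868,0.623,0,0,0,0],[0.2,0.868,0.623,0,0,0,0],[0.2,0.868,0.623,0,0,0,0],[0.2,0.868,0.623,0,0,0,0],[0.2,0.868,0.623,0,0,0,0],[0.2,0.868,0.623,0,0,0,0],[0.2,0.868,0.623,0,0,0,0],[0.2,0.868,0.623,0,0,0,0.07],[0.2,0,0,0,0,0,0],[0.2,0,0,0,0,0,0]]'|head -3
python3 -c "
from jar import *
im,d,C=shot('wrist')
P=cloud(d,C);rect(box(P,.57,.72,.0,.45,.066,.08),'ledge');go(.644,.27,90.8)"
```

```text
clock: 45.3
eef_pos: [0.6416, 0.2695, 0.1327]
orientation: [[-0.016, 1.0, -0.003], [1.0, 0.016, -0.002], [-0.002, -0.003, -1.0]]
ledge 5210 c [642.9 218.3] size [ 54.1 190.7] long axis deg 90.75 zmed 0.0697
tool dx,dy mm [1.1 2.7] z 0.1331 xang 90.9 rz deg 0.1
```

```bash
python3 -m pendant '[[0.2,0.03,0.08,0.6,0,0,0],[0.2,0,0,0.5,0,0,0],[0.2,0,0,0.3,0,0,0],[0.2,0,0,0.14,0,0,0],[0.2,0,0,0,0,0,0]]'
```

```text
clock: 45.85
eef_pos: [0.6446, 0.2703, 0.0878]
orientation: [[-0.014, 1.0, -0.002], [1.0, 0.014, -0.001], [-0.001, -0.002, -1.0]]
contact_force: [-0.0, -0.3, -0.6]
opening: 0.0411
finger_force: 20.0
```

```bash
python3 -m pendant '[[0.2,0,0,0.06,0,0,0],[0.2,0,0,0,0,0,0]]'|sed -n '2p;4p'
python3 -m pendant '[[1,0,0,0,0,0,0],[1,0,0,0,0,0,0],[1,0,0,0,0,0,0],[1,0,0,0,0,0,0],[1,0,0,-0.5,0,0,0],[1,0,0,-0.9,0,0,0],[1,0,0,-0.7,0,0,0],[1,0,0,-0.4,0,0,0],[1,0,0,0,0,0,0]]'|head -2
python3 -c "
from jar import *
look()
go(.4783,-.054,94)"
```

```text
eef_pos: [0.6454, 0.2709, 0.0875]
contact_force: [0.5, -0.4, -1.1]
clock: 46.95
eef_pos: [0.6464, 0.2712, 0.1649]
lid px [464. 176.] c [0.8579 0.2787 0.0719] r 41.9 tool delta mm [  4.3 211.3  93.7]
lid px [253. 199.] c [0.6436 0.2705 0.1185] r 19.8 tool delta mm [-0.7 -3.  46.4]
tcp [0.6464 0.2712 0.1649] xang 90.84 open 0.0921 t 46.95
tool dx,dy mm [-322.4 -172. ] z 0.1631 xang 90.84 rz deg -3.16
```

```bash
python3 -m pendant '[[1,-0.977,-0.521,0,0,0,0],[1,-0.977,-0.521,0,0,0,0],[1,-0.977,-0.521,0,0,0,0],[1,-0.977,-0.521,0,0,0,0],[1,-0.977,-0.521,0,0,0,0],[1,-0.977,-0.521,0,0,0,0],[1,-0.977,-0.521,0,0,0,0],[1,-0.977,-0.521,0.32,0,0,0],[1,-0.977,-0.521,0.32,0,0,0],[1,-0.977,-0.521,0.32,0,0,0],[1,-0.977,-0.521,0.32,0,0,-0.07],[1,0,0,0,0,0,0]]'|head -2
python3 -m pendant '[[1,0,0,0,0,0,0],[1,0,0,0,0,0,0]]'|head -2
python3 -c "
from jar import *
look()
i,d,C=load('wrist'); P=cloud(d,C)
rect(box(P,.4,.58,-.1,.2,.055,.066),'grip')"
```

```text
clock: 48.2
eef_pos: [0.4741, -0.0563, 0.1214]
clock: 48.4
eef_pos: [0.4784, -0.0537, 0.1236]
lid px [255. 190.] c [ 0.4765 -0.0542  0.0514] r 19.8 tool delta mm [-0.4 -1.9 72.2]
lid px [255. 240.] c [ 0.4804 -0.1041  0.0514] r 20.1 tool delta mm [-50.5  -1.5  72.2]
tcp [ 0.4784 -0.0537  0.1236] xang 93.96 open 0.0919 t 48.4
grip 786 c [470.3  49. ] size [11.7 38.9] long axis deg 94.31 zmed 0.061
```

```bash
python3 -m pendant '[[1,-0.02,-0.02,0.95,0,0,0],[1,0,0,0.95,0,0,0],[1,0,0,0.95,0,0,0],[1,0,0,0.67,0,0,0],[0.2,0,0,0,0,0,0],[0.2,0,0,0,0,0,0],[0.2,0,0,0,0,0,0],[0.2,0,0,0,0,0,0],[0.2,0,0,0,0,0,0],[0.2,0,0,0,0,0,0],[0.2,0,0,0,0,0,0],[0.2,0,0,0,0,0,0]]' 20|sed -n '2p;5p;6p'
python3 -m pendant '[[0.2,0,0,-0.3,0,0,0],[0.2,0,0,-0.9,0,0,0],[0.2,0,0,-0.9,0,0,0],[0.2,0,0,-0.9,0,0,0],[0.2,0,0,-0.9,0,0,0],[0.2,0,0,0,0,0,0]]'|sed -n '2p;5p;6p'
python3 -c "
from jar import *
go(.645,.19,90.8)"
```

```text
eef_pos: [0.4778, -0.0549, 0.0185]
opening: 0.0414
finger_force: 20.0
eef_pos: [0.4795, -0.0551, 0.1385]
opening: 0.0411
finger_force: 20.0
tool dx,dy mm [233.  182.1] z 0.1385 xang 93.98 rz deg 3.18
```

```bash
python3 -m pendant '[[0.2,0.863,0.675,0,0,0,0],[0.2,0.863,0.675,0,0,0,0],[0.2,0.863,0.675,0,0,0,0],[0.2,0.863,0.675,0,0,0,0],[0.2,0.863,0.675,0,0,0,0],[0.2,0.863,0.675,0,0,0,0],[0.2,0.863,0.675,0,0,0,0],[0.2,0.863,0.675,0,0,0,0],[0.2,0.863,0.675,0,0,0,0.07],[0.2,0,0,0,0,0,0],[0.2,0,0,0,0,0,0],[0.2,0,0,0,0,0,0]]'|sed -n '2p'
python3 -c "
from jar import *
go(.645,.19,90.8)"
```

```text
eef_pos: [0.6419, 0.1894, 0.1341]
tool dx,dy mm [0.6 3.1] z 0.1341 xang 90.85 rz deg 0.05
```

```bash
python3 -m pendant '[[0.2,0,0.04,0.6,0,0,0],[0.2,0,0,0.5,0,0,0],[0.2,0,0,0.3,0,0,0],[0.2,0,0,0.17,0,0,0],[0.2,0,0,0.03,0,0,0],[0.2,0,0,0,0,0,0],[0.2,0,0,0,0,0,0]]'|sed -n '2p;4p'
```

```text
eef_pos: [0.6446, 0.1905, 0.0877]
contact_force: [0.6, -0.6, -0.4]
```

```bash
python3 -m pendant '[[0.2,0,0,0.06,0,0,0],[0.2,0,0,0.0,0,0,0]]'|sed -n '2p;4p'
python3 -m pendant '[[1,0,0,0,0,0,0],[1,0,0,0,0,0,0],[1,0,0,0,0,0,0],[1,0,0,0,0,0,0],[1,0,0,-0.5,0,0,0],[1,0,0,-0.9,0,0,0],[1,0,0,-0.7,0,0,0],[1,0,0,-0.4,0,0,0],[1,0,0,0,0,0,0]]'|sed -n '2p'
python3 -c "
from jar import *
look()
go(.4820,-.1045,94)"
```

```text
eef_pos: [0.6445, 0.1904, 0.0856]
contact_force: [1.5, -0.3, -0.1]
eef_pos: [0.6455, 0.1907, 0.1629]
lid px [472.  94.] c [0.8571 0.2787 0.0719] r 41.1 tool delta mm [ 84.8 212.5  91.8]
lid px [256.  97.] c [0.6438 0.2704 0.1186] r 19.6 tool delta mm [79.7 -0.7 44.4]
lid px [253. 198.] c [0.6425 0.1913 0.1185] r 19.9 tool delta mm [ 0.6 -3.1 44.4]
tcp [0.6455 0.1907 0.1629] xang 90.84 open 0.0918 t 53.25
tool dx,dy mm [-292.5 -167. ] z 0.1613 xang 90.84 rz deg -3.16
```

```bash
python3 -m pendant '[[1,-0.975,-0.557,0,0,0,0],[1,-0.975,-0.557,0,0,0,0],[1,-0.975,-0.557,0,0,0,0],[1,-0.975,-0.557,0,0,0,0],[1,-0.975,-0.557,0,0,0,0],[1,-0.975,-0.557,0,0,0,0],[1,-0.975,-0.557,0.31,0,0,0],[1,-0.975,-0.557,0.31,0,0,0],[1,-0.975,-0.557,0.31,0,0,0],[1,-0.975,-0.557,0.31,0,0,-0.07],[1,0,0,0,0,0,0],[1,0,0,0,0,0,0]]'|sed -n '2p'
python3 -m pendant '[[1,0,0,0,0,0,0]]'|sed -n '2p'
python3 -c "
from jar import *
look()"
```

```text
eef_pos: [0.4806, -0.1048, 0.1223]
eef_pos: [0.4818, -0.1041, 0.1229]
lid px [255. 190.] c [ 0.4803 -0.1041  0.0515] r 19.8 tool delta mm [ 0.  -1.5 71.5]
tcp [ 0.4818 -0.1041  0.1229] xang 93.96 open 0.0918 t 54.6
```

```bash
python3 -m pendant '[[1,0,-0.01,0.95,0,0,0],[1,0,0,0.95,0,0,0],[1,0,0,0.95,0,0,0],[1,0,0,0.65,0,0,0],[0.2,0,0,0,0,0,0],[0.2,0,0,0,0,0,0],[0.2,0,0,0,0,0,0],[0.2,0,0,0,0,0,0],[0.2,0,0,0,0,0,0],[0.2,0,0,0,0,0,0],[0.2,0,0,0,0,0,0],[0.2,0,0,0,0,0,0]]' 20|sed -n '2p;5p;6p'
python3 -m pendant '[[0.2,0,0,-0.3,0,0,0],[0.2,0,0,-0.9,0,0,0],[0.2,0,0,-0.9,0,0,0],[0.2,0,0,-0.9,0,0,0],[0.2,0,0,-0.9,0,0,0],[0.2,0,0,0,0,0,0]]'|sed -n '2p;5p;6p'
python3 -c "
from jar import *
go(.6460,.112,90.8)"
```

```text
eef_pos: [0.4814, -0.1047, 0.0185]
opening: 0.0416
finger_force: 20.0
eef_pos: [0.4831, -0.1051, 0.1386]
opening: 0.0416
finger_force: 20.0
tool dx,dy mm [205.3 177.6] z 0.1386 xang 93.98 rz deg 3.18
```

```bash
python3 -m pendant '[[0.2,0.855,0.735,0,0,0,0],[0.2,0.855,0.735,0,0,0,0],[0.2,0.855,0.735,0,0,0,0],[0.2,0.855,0.735,0,0,0,0],[0.2,0.855,0.735,0,0,0,0],[0.2,0.855,0.735,0,0,0,0],[0.2,0.855,0.735,0,0,0,0],[0.2,0.855,0.735,0,0,0,0.07],[0.2,0,0,0,0,0,0],[0.2,0,0,0,0,0,0],[0.2,0,0,0,0,0,0]]'|sed -n '2p'
python3 -m pendant '[[0.2,0,0.03,0.6,0,0,0],[0.2,0,0,0.5,0,0,0],[0.2,0,0,0.3,0,0,0],[0.2,0,0,0.17,0,0,0],[0.2,0,0,0.03,0,0,0],[0.2,0,0,0,0,0,0],[0.2,0,0,0,0,0,0]]'|sed -n '2p;4p'
```

```text
eef_pos: [0.6416, 0.1115, 0.1342]
eef_pos: [0.6441, 0.1125, 0.0877]
contact_force: [-0.1, -0.8, -0.9]
```

```bash
python3 -m pendant '[[0.2,0,0.03,0.06,0,0,0],[0.2,0,0,0.0,0,0,0]]'|sed -n '2p;4p'
python3 -m pendant '[[1,0,0,0,0,0,0],[1,0,0,0,0,0,0],[1,0,0,0,0,0,0],[1,0,0,0,0,0,0],[1,0,0,-0.5,0,0,0],[1,0,0,-0.9,0,0,0],[1,0,0,-0.7,0,0,0],[1,0,0,-0.4,0,0,0],[1,0,0,0,0,0,0]]'|sed -n '2p'
python3 -c "
from jar import *
look(fn='w8.png')
i,d,C=load('wrist'); P=cloud(d,C)
rect(box(P,.4,.58,-.1,.2,.055,.066),'grip')
go(.4713,.049,94)"
```

```text
eef_pos: [0.645, 0.1125, 0.0856]
contact_force: [0.5, 0.8, -0.5]
eef_pos: [0.6459, 0.1126, 0.1628]
lid px [257.   5.] c [0.6439 0.2566 0.1178] r 14.4 tool delta mm [144.   -0.   45.1]
lid px [466.  27.] c [0.8405 0.257  0.0716] r 29.8 tool delta mm [141.5 196.4  92.1]
lid px [254.  99.] c [0.6427 0.1911 0.1185] r 19.6 tool delta mm [78.5 -2.2 44.3]
lid px [253. 198.] c [0.643  0.1132 0.1184] r 19.8 tool delta mm [ 0.6 -3.  44.4]
tcp [0.6459 0.1126 0.1628] xang 90.83 open 0.0919 t 59.35
grip 393 c [470.9  49.9] size [12.6 39.8] long axis deg 94.47 zmed 0.0604
tool dx,dy mm [ -60.9 -174.6] z 0.1612 xang 90.84 rz deg -3.16
```

View pics/w8.png

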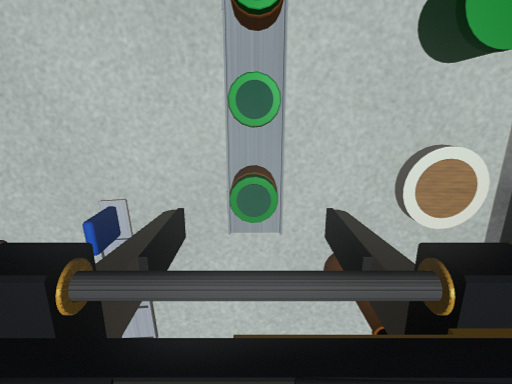

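All three jars stand between the lips, with lids at (253,198), (254,99) and the top edge. Now back to the grip.

```bash
python3 -m pendant '[[1,-0.338,-0.97,0,0,0,0],[1,-0.338,-0.97,0,0,0,0],[1,-0.338,-0.97,0,0,0,0],[1,-0.338,-0.97,0.3,0,0,0],[1,-0.338,-0.97,0.3,0,0,0],[1,-0.338,-0.97,0.3,0,0,-0.07],[1,0,0,0,0,0,0],[1,0,0,0,0,0,0],[1,0,0,0,0,0,0]]'|sed -n '2p'
python3 -c "
from jar import *
s=shot('wrist'); P=cloud(s[1],s[2])
rect(box(P,.4,.58,-.1,.2,.055,.066),'grip'); go(.4715,.0492,94)"
```

```text
eef_pos: [0.4719, 0.0492, 0.1333]
grip 536 c [470.6  49.5] size [11.1 39.9] long axis deg 93.68 zmed 0.0609
tool dx,dy mm [-0.1 -0.6] z 0.1334 xang 93.97 rz deg -0.03
```

```bash
python3 -m pendant '[[1,0,0,0.9,0,0,0],[1,0,0,0.9,0,0,0],[1,0,0,0.9,0,0,0],[1,0,0,0.77,0,0,0],[0,0,0,0,0,0,0],[0,0,0,0,0,0,0],[0,0,0,0,0,0,0],[0,0,0,0,0,0,0],[0,0,0,0,0,0,0],[0,0,0,0,0,0,0],[0,0,0,0,0,0,0],[0,0,0,0,0,0,0]]' 40|sed -n '2p;5p;6p'
python3 -m pendant '[[0,0,0,0,0,0,0],[0,0,0,0,0,0,0],[0,0,0,0,0,0,0],[0,0,0,0,0,0,0]]'|sed -n '2p;5p;6p'
python3 -c "
from jar import *
go(.4914,-.218,94)"
```

```text
eef_pos: [0.471, 0.049, 0.0293]
opening: 0.0299
finger_force: 0.0
eef_pos: [0.4712, 0.049, 0.0292]
opening: 0.0116
finger_force: 40.0
tool dx,dy mm [-267.8    1.6] z 0.0292 xang 93.99 rz deg -0.01
```

```bash
python3 -m pendant '[[0,-0.2,0.02,0,0,0,0],[0,-0.4,0.02,0,0,0,0],[0,-0.4,0.01,0,0,0,0],[0,-0.4,0,0,0,0,0],[0,-0.4,0,0,0,0,0],[0,-0.4,0,0,0,0,0],[0,-0.4,0,0,0,0,0],[0,-0.4,0,0,0,0,0],[0,-0.35,0,0,0,0,0],[0,-0.3,0,0,0,0,0],[0,-0.3,0,0,0,0,0],[0,-0.3,0,0,0,0,0]]'|sed -n '2p;4p'
python3 -m pendant '[[0,-0.3,0,0,0,0,0],[0,-0.3,0,0,0,0,0],[0,-0.35,0,0,0,0,0],[0,-0.35,0,0,0,0,0],[0,-0.35,0,0,0,0,0],[0,-0.35,0,0,0,0,0],[0,-0.35,0,0,0,0,0],[0,-0.35,0,0,0,0,0],[0,-0.35,0,0,0,0,0],[0,-0.35,0,0,0,0,0],[0,-0.35,0,0,0,0,0],[0,-0.3,0,0,0,0,0]]'|sed -n '2p;4p'
python3 -c "
from jar import *
go(.4914,-.218,94)"
```

```text
eef_pos: [0.4813, -0.0787, 0.0292]
contact_force: [-0.8, 4.8, 2.6]
eef_pos: [0.4896, -0.2001, 0.0292]
contact_force: [0.2, 5.3, 4.1]
tool dx,dy mm [-18.    0.5] z 0.0292 xang 93.98 rz deg -0.02
```

```bash
python3 -m pendant '[[0,-0.15,0,0,0,0,0],[0,-0.15,0,0,0,0,0],[0,-0.1,0,0,0,0,0],[0,-0.1,0,0,0,0,0],[0,-0.05,0,0,0,0,0],[0,0,0,0,0,0,0]]'|sed -n '2p;4p'
python3 -m pendant '[[0,-0.05,0,0,0,0,0],[0,0,0,0,0,0,0]]'|sed -n '2p;4p'
python3 -m pendant '[[0,-0.04,0,0,0,0,0],[0,0,0,0,0,0,0]]'|sed -n '2p;4p'
```

```text
eef_pos: [0.4908, -0.2162, 0.0292]
contact_force: [-0.6, 3.1, 4.3]
eef_pos: [0.4909, -0.2174, 0.0292]
contact_force: [0.3, 4.3, 4.7]
eef_pos: [0.491, -0.2184, 0.0292]
contact_force: [-0.4, 4.8, 4.2]
```

```bash
python3 -m pendant '[[0,-0.04,0,0,0,0,0],[0,0,0,0,0,0,0]]'|sed -n '2p;4p'
python3 -m pendant '[[0,-0.03,0,0,0,0,0],[0,0,0,0,0,0,0]]'|sed -n '2p;4p'
```

```text
eef_pos: [0.4909, -0.2186, 0.0292]
contact_force: [1.3, 12.6, 7.0]
eef_pos: [0.4909, -0.2186, 0.0292]
contact_force: [1.6, 16.9, 8.1]
```

The tray is against the stop. I'll release, lift clear and check the final scene.

```bash
python3 -m pendant '[[1,0,0,0,0,0,0],[1,0,0,0,0,0,0],[1,0,0,0,0,0,0],[1,0,0,0,0,0,0],[1,0,0,-0.5,0,0,0],[1,0,0,-1,0,0,0],[1,0,0,-1,0,0,0],[1,0,0,-1,0,0,0],[1,0,0,-1,0,0,0],[1,0,0,-1,0,0,0],[1,0,0,-1,0,0,0],[1,0,0,-0.9,0,0,0]]'|sed -n '2p'
python3 -m pendant '[[1,0,-0.9,0,0,0,0],[1,0,-0.9,0,0,0,0],[1,0,-0.9,0,0,0,0],[1,0,-0.9,0,0,0,0],[1,0,0,0,0,0,0]]'|sed -n '2p'
python3 -c "
from jar import *
s=shot('wrist'); P=cloud(s[1],s[2]); rect(box(P,.4,.58,-.3,-.1,.055,.066),'grip')
look(None,'top'); i,d,C=load('top'); P=cloud(d,C)
rect(box(P,.4,.58,-.4,-.25,.19,.21),'knob'); rect(box(P,.4,.58,-.3,-.17,.055,.066),'grip')
cv2.imwrite('pics/t9.png',cv2.resize(i[60:260,110:430,::-1],(800,500),interpolation=cv2.INTER_CUBIC))"
```

```text
eef_pos: [0.4911, -0.2208, 0.2527]
eef_pos: [0.3807, -0.228, 0.2511]
grip 277 c [ 488.3 -217.5] size [12.1 38.5] long axis deg 93.64 zmed 0.0608
lid px [157.  83.] c [0.8585 0.2822 0.0763] r 41.5 tool delta mm [477.1 509.5 175. ]
lid px [156. 142.] c [0.6465 0.2722 0.1219] r 19.9 tool delta mm [481.5 297.3 129.4]
lid px [181. 142.] c [0.6432 0.1935 0.122 ] r 19.1 tool delta mm [403.2 288.7 129.3]
lid px [205. 141.] c [0.6445 0.1162 0.1215] r 19.6 tool delta mm [326.  284.8 129.8]
tcp [ 0.3825 -0.2283  0.2514] xang 93.9 open 0.092 t 67.5
knob 188 c [ 499.4 -317.8] size [46.8 43.6] long axis deg 88.74 zmed 0.1991
grip 28 c [ 490.1 -210.3] size [11.5 30.9] long axis deg 96.71 zmed 0.0622
```

View pics/t9.png

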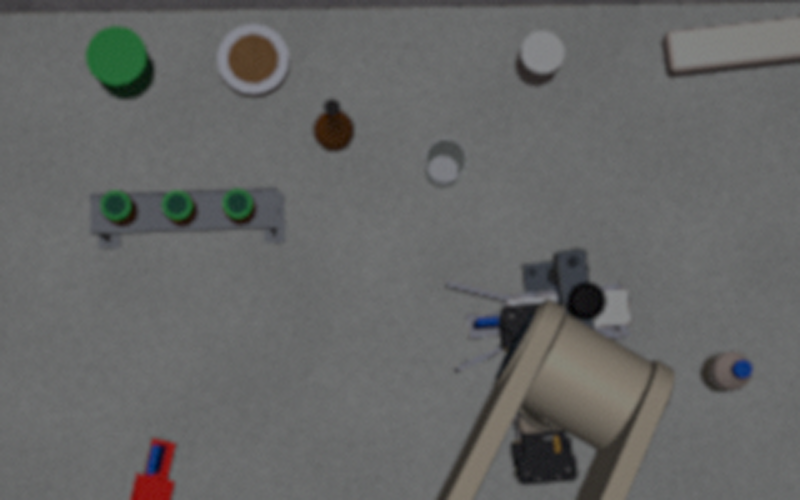

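The three capped jars stand on the ledge at (117,206), (178,206) and (239,204). The tray is in the press with its grip at (487,322), and the knob is up at z = 0.199. The flask (333,130), beaker (444,162) and bottle (735,370) have not moved, and the arm touches nothing.

```bash
python3 -c "
from rig import workorder
print(workorder.job_done())"
```

```text
the job is handed in; nothing more can be done
None
```

I handed the job in at about 68 s on the robot's clock: all three jars are capped (lids measured fully on) and upright on the ledge, the empty tray is home against the stop, the knob is up, and the flask, beaker and white bottle were left where they stood; no verdict came back.

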